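# Strap a spare conveyor roller into its V-block transit cradle

## Robot

A 6-joint arm with a two-finger parallel gripper is mounted at the origin on a cart in front of the work surface, level with it; the furniture and walls round the work are solid. World frame = base frame: x ahead of the robot, y to its left, z up, the work surface at z = 0. Lengths are in m, angles in degrees, forces in N, time in s.
With the tool pointing down it reaches from about 0.3 to 0.75 m from the base axis. Payload 8.5 kg.
Tool frame: the origin (TCP) lies at the very end of the fingers, on their centre line; the grasp point (between the pads) lies grasp_offset behind it (grasp_offset is the distance from the TCP to the grasp point, in m); x points along the fingers, z is the direction in which the jaws open and shut, and the axes are right-handed (so a half turn about x gives the same grasp; the last joint's range is limited). The gripper opens to 85 mm and grips with 20 to 120 N. Pads are 22 mm wide; open, the fingers measure 114 mm over their backs; the gripper's body (76 mm by 85 mm) begins 54 mm behind the grasp point. The pads swing forward as they close: fully open they stand 13 mm farther back than shut.
Start: joints at [64.383, 21.807, 74.336, -0, 83.858, -12.336], TCP at [0.126, 0.535, 0.231] pointing down, gripper open.
Joint ranges: [-178.18, 178.18], [-50.72, 133.34], [12.68, 142.11], [-81.47, 261.47], [9.98, 163.14], [-165.26, 165.26]. Speed limits (degrees/s): [136.94, 136.94, 180, 180, 180, 180].

## Interface

Orientations are given as a 3x3 rotation matrix whose columns are the frame's x, y, z axes.
In Python, from rig import observe, get_image, close_job, recognise, grasp_offset gives the robot as it stands.
- The arm moves only by the tool drive_tool, never from a script. Its argument "targets" is a list that holds one entry, the list of rows, each a list of 7 numbers: the shift along the tool's x, y, z in units of 50 mm (1.0 is 50 mm), then the turn, a rotation vector about the tool's x, y, z in rad, then the opening, from -1 (shut) to 1 (fully open), so that 0 is half open. A call has 1 to 5 rows; each row shifts and turns the commanded pose from where the row before left it, along the tool's axes as they then stand; what a row does not reach is not made up. A row lasts 1/10 s, in which the tool goes at most 50 mm and 8.59 degrees, less where a joint would pass 70% of its speed; a pose out of reach is approached as far as the arm can. A call is refused whole if a number of a shift passes 1 or a number of a turn 0.15, either way. A call with a gripper value outside its range is refused whole. The fingers move at their own pace and stop on an object; "force" is the grip in N (left out, the last holds). Time passes only in rows, so rows that do not move let the fingers close. It gives the time, the measured TCP pose, the force and the opening at its end, in the units of the state.
- observe(): the state, without advancing time (a new reading comes with each control period).
- get_image(name): name is "scene" or "top" or "wrist"; returns a dict with "image" (384x512x3 uint8, red, green, blue), "fx", "fy", "cx", "cy" (pixels), "rvec" (rotation vector, rad) and "tvec" (3), from world to camera coordinates, as OpenCV has them. Camera axes: x right, y down, z forward; pixel columns grow to the right and rows downward; lengths in m; the calibration is good to about 2 mm. A picture is of the moment at which its call begins. There is no depth.
- close_job(): hands the job in, once; it reports no verdict.
Trained networks look in a picture, given as the dict that the camera call returned (one of the last four; its "shot" number tells which), for a name from the list of things; names that differ only in an ending like _2 or _b are one class to them, and where a whole thing is asked for, a point or a joint stands for the part that bears it (a point fixed in the world has none). Each returns a list of dicts, best first, with "p" (0 to 1); they miss things now and then, are a little off and sometimes report something else, mostly with a low value. They report only what shows in the picture. A call takes as long as a camera call.
- recognise(label, picture): "at" ([column, row] as shares, 0 to 1, of the picture: columns of its width, rows of its height, amid what is visible of it).
The state is a dict: "time_s": time; "q": joint angles; "qvel": joint speeds; "joint_efforts": joint torques, N m; "position": TCP position; "tool_rot": TCP orientation; "ft_force": force on the tool from outside, world axes, zero at the start; "wrist_torque": the same for the moment, N m; "grip_width": finger opening in m.
Only numpy, scipy, OpenCV 4.12 (cv2) and the standard library are available. Lean on these libraries where they do the work, as an engineer would, in place of code of your own. Each camera call takes 0.05 s, during which the arm holds its last target.

## Task

Pack the spare conveyor roller for shipping: lay it gently into the two white V-blocks of the plywood transit cradle, then slide it along the V's until its end presses lightly on the cradle's sprung end stop and stays touching it, without ramming the stop. Then swing the steel strap over and press its red tab down, click by click, until the toothed tongue keeps it locked down with its sprung pad bearing firmly on the roller, but do not crush the thin roller tube. Leave the green coasters, the small kraft box and the white gift box where they are.

Things in the scene. Friction and masses are not known exactly. Their poses are not given: they have to be found in the camera images.
- roller: Thin-walled steel roller, about 0.5 kg; origin at its centre, y = its long axis (either way round). Steel tube 36 mm dia x 230 long, black rubber sleeve 40 dia over the middle 86 mm (grip here), axle stubs 15 dia sticking out 10 mm at each end: 250 mm overall. Starts in a tray with foam saddles: axis 44 mm above the table, tray floor 5 mm, saddles 44 high lie 73 mm or more from its middle.
- cradle: Fixed plywood base 128 (x) x 304 (y) x 12 mm, origin on the table. Two V-blocks (90 degree V, 36 long, 51 high) centred at y = +78 and y = -78: the steel tube seats in them with its axis at x 0, z 52 along y. Their inner faces are at y = +-60 and the sleeve must lie between them. The end stop is beyond y = -125; the +y end is open. The base spans y -170 to +134.
- stop_bracket: Steel angle at the -y end of the cradle, origin at cradle (0, -158, 0) mm, same axes. From it a screw points along +y at z 52, ending in a 13 mm rubber tip, sprung 3.5 N/mm, 6 mm travel. Its face stands 24 to 42 mm out from this origin (+y): the screw's setting differs each time and is NOT reported, so feel for it. More than 15 N on it damages it; the tip must stay in touch with the roller's end.
- strap: Steel strap 26 wide x 4 thick over the block at y -78. Origin on its hinge at cradle (48, -78, 85) mm, hinge axis y. Its own -x runs from the hinge to the tab; own z is its top face. Flat (own z up) = closed; it starts 1.7 to 1.9 rad open, standing up to 230 mm high. Stiff hinge (0.05 N m): it stays about where left. Push its top side from behind (+x), over and down. While open, its pad reaches to cradle x +34, 133 high.
- strap_tab (a point): Red thumb grip round the strap's free end, 26 x 28 x 8 mm; the point is on its top face, 128 mm from the hinge. Press here. 95 mm from the hinge a slot drops over an upright toothed tongue (top 107 mm above the table); it clicks every 4 mm of travel, 1 to 2 N each, and lets the strap spring back at most one tooth.
- strap_pad_point (a point): Point on the strap's underside, 48 mm from the hinge, where a spindle carries the rubber pad, sprung 3.5 N/mm. The spindle's setting differs by +-5 mm each time and is NOT reported, so the strap locks anywhere from 0.17 rad above to 0.13 below flat. Pressing the tab with 5 to 7 N in all leaves 3 to 15 N under the pad; over 20 N under the pad crushes the tube, under 2 N is loose.
- coasters: Bystander: stack of green felt coasters, 97 x 98 x 42 mm; origin under its centre. Leave it.
- small_box: Bystander: small closed kraft box, 95 x 100 x 68 mm; origin under its centre. Leave it.
- gift_box: Bystander: closed white gift box, 81 x 120 x 42 mm; origin under its centre. Leave it.

How it is judged:
By the outcome, as a careful person would: the job done as asked, in the order asked, and still so for the second after the job is handed in, with the robot touching nothing.
It also fails if it takes over 72 s, if anything falls off the work surface, if the arm or the gripper's body presses on something with over 40 N, if the wrist force passes 120 N, or if a joint passes its speed limit or range.

## Working session

There is one attempt and no reset: what is moved stays moved. The work goes in short steps, Python scripts to look and compute and a tool call to move; the robot and the scene stay as the last step left them, time stands still between calls to the robot, and variables do not carry over. Pictures are saved under pics/ and viewed, and the job is handed in when it is done.

Besides the shell and the picture viewer there is one more tool, called after ">>>" as name([rows], argument=value, ...), one row to a line, values as JSON. drive_tool: Moves the arm, as the interface text tells. Its arguments: {"type":"object","properties":{"targets":{"type":"array"},"force":{"type":"number"}},"required":["targets"]}

```bash
ls; mkdir -p pics
cat > h.py <<'E'
import numpy as np, cv2
from rig import observe, get_image, close_job, recognise, grasp_offset
def shot(name,fn):
    im=get_image(name); cv2.imwrite('pics/'+fn,cv2.resize(cv2.cvtColor(im['image'],cv2.COLOR_RGB2BGR),None,fx=1.5,fy=1.5,interpolation=cv2.INTER_CUBIC)); return im
def cam(im):
    R=cv2.Rodrigues(np.array(im['rvec'],float))[0]; return R,np.array(im['tvec'],float).ravel()
def proj(im,P):
    R,t=cam(im); p=R@np.array(P,float)+t; return np.array([im['fx']*p[0]/p[2]+im['cx'],im['fy']*p[1]/p[2]+im['cy']])
def ray(im,uv):
    R,t=cam(im); d=np.array([(uv[0]-im['cx'])/im['fx'],(uv[1]-im['cy'])/im['fy'],1]); return -R.T@t, R.T@d
def onz(im,uv,z):
    c,d=ray(im,uv); return c+d*(z-c[2])/d[2]
E
python3 - <<'E'
from h import *
np.set_printoptions(precision=4,suppress=True)
print(grasp_offset if not callable(grasp_offset) else grasp_offset())
s=observe(); print({k:np.round(v,4).tolist() for k,v in s.items()})
names=['roller','cradle','stop_bracket','strap','strap_tab','coasters','small_box','gift_box']
for c in ['scene','top','wrist']:
    im=shot(c,c+'1.png'); R,t=cam(im); print(c,im['fx'],im['cx'],im['cy'],-R.T@t,R[2])
    if c=='wrist': continue
    for n in names:
        for r in recognise(n,im)[:2]:
            uv=np.array(r['at'])*[512,384]; print(n,round(r['p'],2),uv.round(1),onz(im,uv,0.04).round(3))
E
```

```text
pics
0.0187
{'time_s': 0.0, 'q': [64.3839, 21.8437, 74.387, -0.0008, 83.8588, -12.3362], 'qvel': [0.0174, 0.0466, -0.0521, -0.0304, 0.0259, -0.0035], 'joint_efforts': [0.0012, -44.8472, -23.128, -0.0001, 0.0048, -0.0], 'position': [0.1262, 0.535, 0.2307], 'tool_rot': [[-0.0007, -0.9733, 0.2297], [-0.0014, 0.2297, 0.9733], [-1.0, 0.0003, -0.0015]], 'ft_force': [0.4621, -1.0449, -0.6371], 'wrist_torque': [0.0205, 0.0155, 0.0056], 'grip_width': 0.0856}
scene 467.51189224945574 259.3034241477065 194.941101039762 [-0.0635 -0.5418  1.0061] [ 0.4668  0.53   -0.7079]
roller 0.97 [322.1 247.8] [ 0.565 -0.075  0.04 ]
cradle 0.95 [231.8 200.1] [0.501 0.219 0.04 ]
stop_bracket 0.7 [268.4 209.5] [0.554 0.121 0.04 ]
strap 0.59 [256.1 159.9] [0.67  0.305 0.04 ]
strap_tab 0.73 [255.8 159.4] [0.671 0.307 0.04 ]
strap_tab 0.51 [231.7 198.2] [0.505 0.225 0.04 ]
coasters 0.81 [184.2 233.7] [0.325 0.208 0.04 ]
small_box 0.74 [310.2 176.4] [0.741 0.137 0.04 ]
small_box 0.66 [256.2 160.7] [0.668 0.301 0.04 ]
gift_box 0.83 [240.8 147. ] [0.676 0.386 0.04 ]
gift_box 0.56 [256.7 160.2] [0.671 0.302 0.04 ]
top 379.05873505068246 258.806458712889 194.02653302977347 [0.4748 0.142  1.1407] [ 0.044   0.0211 -0.9988]
roller 0.96 [345.1 174.3] [ 0.581 -0.085  0.04 ]
roller 0.72 [242.3 169.8] [0.594 0.214 0.04 ]
cradle 0.66 [233.7 201.1] [0.503 0.238 0.04 ]
cradle 0.51 [242.7 174.8] [0.579 0.212 0.04 ]
stop_bracket 0.7 [233.1 199.5] [0.507 0.24  0.04 ]
stop_bracket 0.5 [275.3 189.2] [0.537 0.117 0.04 ]
strap 0.81 [242.1 173.5] [0.583 0.214 0.04 ]
strap_tab 0.59 [241.6 171.6] [0.589 0.216 0.04 ]
coasters 0.6 [279.7 190.2] [0.534 0.105 0.04 ]
small_box 0.7 [272.2 123.5] [0.73  0.126 0.04 ]
gift_box 0.95 [177.4 135.7] [0.695 0.405 0.04 ]
wrist 328.8044711454302 256.6063945630066 190.4930997067921 [0.0584 0.551  0.3748] [ 0.2682 -0.0636 -0.9613]
```

View pics/scene1.png

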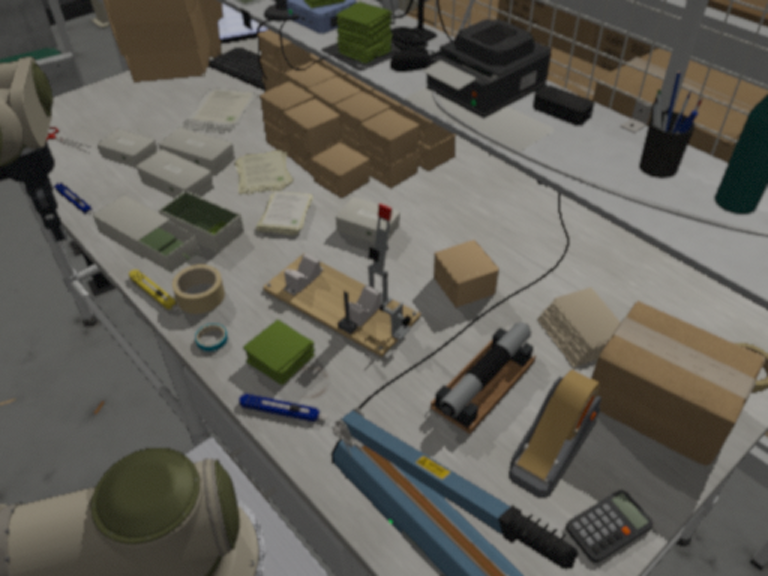

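View pics/top1.png

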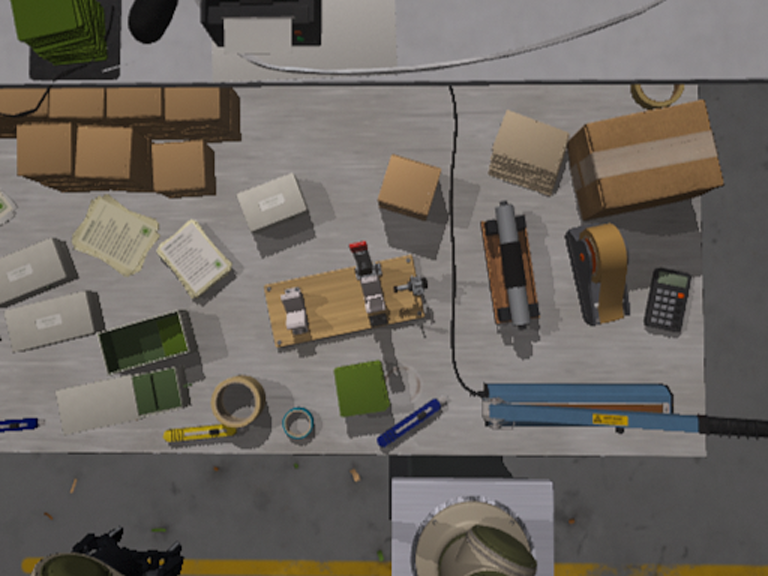

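Run:
```python
from h import *
a=cv2.imread('pics/top1.png');b=cv2.imread('pics/scene1.png')
cv2.imwrite('pics/tc.png',cv2.resize(a[230:360,250:450],(800,520),interpolation=cv2.INTER_CUBIC))
cv2.imwrite('pics/tr.png',cv2.resize(a[190:340,460:560],(400,600),interpolation=cv2.INTER_CUBIC))
cv2.imwrite('pics/sc.png',cv2.resize(b[190:360,250:430],(634,600),interpolation=cv2.INTER_CUBIC))
```

```text
(no output)
```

View pics/tc.png

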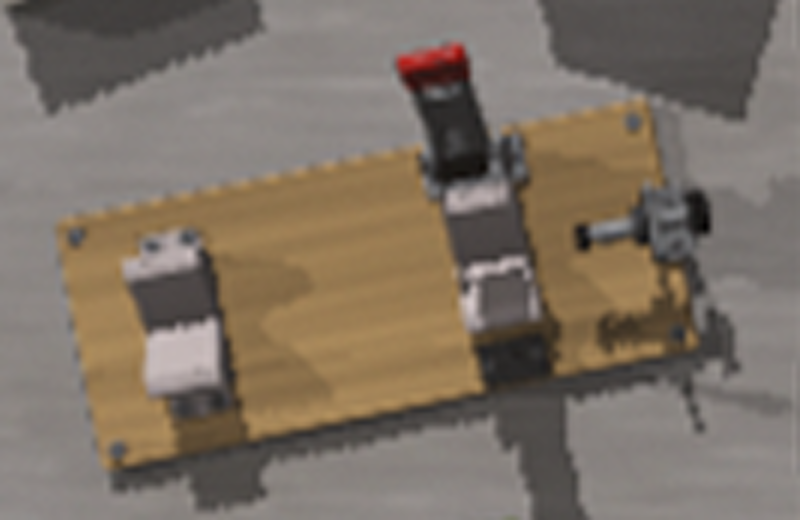

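View pics/tr.png

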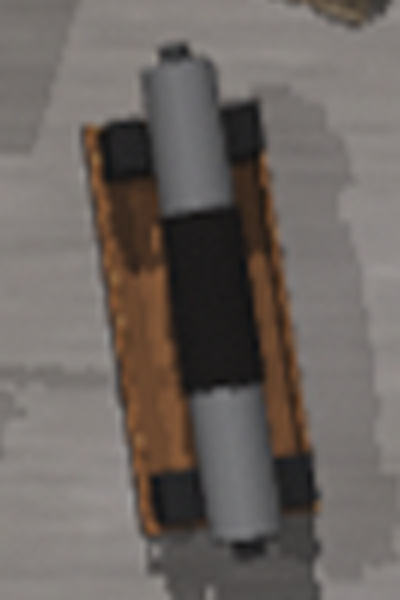

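View pics/sc.png

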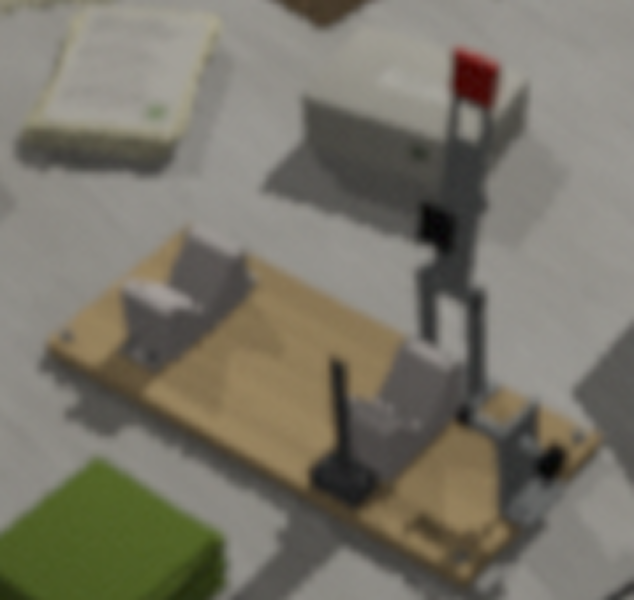

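```bash
cat > fit.py <<'E'
from h import *
from scipy.optimize import least_squares
np.set_printoptions(precision=4,suppress=True)
t=get_image('top'); s=get_image('scene')
T=lambda p:(np.array([250,230])+np.array(p)/4+.5)/1.5-.5
TR=lambda p:(np.array([460,190])+np.array(p)/4+.5)/1.5-.5
S=lambda p:(np.array([250,190])+np.array(p)/3.525+.5)/1.5-.5
C=[(.064,.134),(-.064,.134),(.064,-.17),(-.064,-.17)]
tp=[(58,222),(107,464),(650,98),(697,345)]; sp=[(185,228),(50,345),(600,440),(468,578)]
def w(p,l,z): c,n=np.cos(p[2]),np.sin(p[2]); return [p[0]+c*l[0]-n*l[1],p[1]+n*l[0]+c*l[1],z]
def res(p,sel='ts'):
    r=[]
    for l,a,b in zip(C,tp,sp):
        if 't' in sel: r+=list(proj(t,w(p,l,.012))-T(a))
        if 's' in sel: r+=list(proj(s,w(p,l,.012))-S(b))
    return np.array(r)
for sel in ['t','s','ts']:
    f=least_squares(res,[.5,.22,.1],args=(sel,)); print(sel,f.x,f.fun.reshape(-1,2).round(1).tolist())
p=f.x
print('roller ends',onz(t,TR((173,47)),.044),onz(t,TR((247,551)),.044), 'sleeve',onz(t,TR((202,208)),.05),onz(t,TR((223,390)),.05))
print('stop tip', onz(t,T((580,237)),.052),'pred',w(p,(0,-.125),.052))
for l in [(0,.078),(0,-.078)]: print(w(p,l,.052),proj(t,w(p,l,.034))*1.5)
np.save('cr.npy',p)
E
python3 fit.py
```

```text
t [0.5025 0.2712 0.2027] [[-0.6, -0.8], [-0.6, 0.9], [0.2, -0.5], [1.0, 0.3]]
s [0.5015 0.2687 0.2119] [[0.5, -0.9], [-1.7, -0.0], [1.1, -0.5], [0.0, 0.9]]
ts [0.5022 0.2703 0.2065] [[-0.3, -0.5], [0.7, -1.3], [-0.2, 1.2], [-1.7, -0.6], [0.4, -0.6], [0.8, -0.7], [1.4, 0.2], [-0.4, 0.6]]
roller ends [ 0.6967 -0.0569  0.044 ] [ 0.4533 -0.0904  0.044 ] sleeve [ 0.6176 -0.0691  0.05  ] [ 0.5302 -0.0784  0.05  ]
stop tip [0.5267 0.1525 0.052 ] pred [np.float64(0.5278696098680705), np.float64(0.14792646452786073), 0.052]
[np.float64(0.4862447494021282), np.float64(0.3466130795556246), 0.052] [295.3884 310.0725]
[np.float64(0.5182323269030493), np.float64(0.193927799041678), 0.052] [373.5648 293.7463]
```

Run:
```python
from h import *
b=cv2.imread('pics/scene1.png')
cv2.imwrite('pics/sr.png',cv2.resize(b[310:440,420:550],(600,600),interpolation=cv2.INTER_CUBIC))
```

```text
(no output)
```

View pics/sr.png

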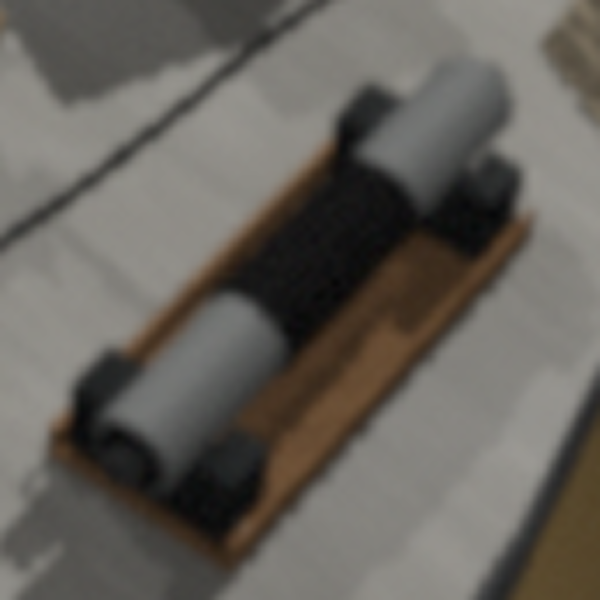

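```bash
cat > plan.py <<'E'
from h import *
np.set_printoptions(precision=3,suppress=True)
def plan(pos,phi_deg,cur=None,quiet=False):
    "rotation in place needed (about tool x), then total shift in tool axes (units) at final orientation, and correction of tilt"
    s=observe(); R=np.array(s['tool_rot']); p=np.array(s['position'])
    f=np.radians(phi_deg); z=np.array([np.cos(f),np.sin(f),0]); x=np.array([0,0,-1.]); Rt=np.stack([x,np.cross(z,x),z],1)
    rv=cv2.Rodrigues(R.T@Rt)[0].ravel(); d=Rt.T@(np.array(pos)-p)/0.05
    print('t',round(s['time_s'],2),'pos',p.round(4),'F',np.round(s['ft_force'],2),'w',round(s['grip_width'],4),'phi',round(float(np.degrees(np.arctan2(R[1,2],R[0,2]))),2)); print(' turn',rv.round(3),'shift',d.round(3),'norm',np.linalg.norm(d).round(2))
cr=np.load('cr.npy')
def C(x,y,z):
    c,n=np.cos(cr[2]),np.sin(cr[2]); return np.array([cr[0]+c*x-n*y,cr[1]+n*x+c*y,z])
E
python3 - <<'E'
from plan import *
plan([.575,-.074,.17],97.8)
E
```

```text
t 1.05 pos [0.126 0.535 0.231] F [-0.31  0.53 -0.58] w 0.0856 phi 76.72
 turn [-0.368  0.    -0.   ] shift [  1.227  -7.236 -13.29 ] norm 15.18
```

>>> drive_tool([
  [[0,0,0,-0.123,0,0,0.41],[0,0,0,-0.123,0,0,0.41],[0,0,0,-0.122,0,0,0.41],[0,-0.45,-0.83,0,0,0,0.41],[0,-0.45,-0.83,0,0,0,0.41]],
], force=40)

```text
time_s: 1.55
position: [0.1823, 0.4585, 0.231]
tool_rot: [[0.0, -0.99, -0.138], [-0.0, -0.138, 0.99], [-1.0, -0.0, -0.0]]
ft_force: [0.5, 1.3, 0.4]
grip_width: 0.06
```

>>> drive_tool([
  [[0,-0.45,-0.83,0,0,0,0.41],[0,-0.45,-0.83,0,0,0,0.41],[0,-0.45,-0.83,0,0,0,0.41],[0,-0.45,-0.83,0,0,0,0.41],[0,-0.45,-0.83,0,0,0,0.41]],
])

```text
time_s: 2.05
position: [0.3226, 0.2672, 0.2316]
tool_rot: [[0.001, -0.991, -0.136], [0.0, -0.136, 0.991], [-1.0, -0.001, 0.0]]
ft_force: [0.4, 0.3, 0.1]
grip_width: 0.06
```

>>> drive_tool([
  [[0,-0.45,-0.83,0,0,0,0.41],[0,-0.45,-0.83,0,0,0,0.41],[0,-0.45,-0.83,0,0,0,0.41],[0.1,-0.45,-0.83,0,0,0,0.41],[0.1,-0.45,-0.83,0,0,0,0.41]],
])

```text
time_s: 2.55
position: [0.4624, 0.0767, 0.2215]
tool_rot: [[0.001, -0.991, -0.135], [0.0, -0.135, 0.991], [-1.0, -0.001, -0.0]]
ft_force: [0.8, 0.9, 0.5]
grip_width: 0.0601
```

>>> drive_tool([
  [[0.1,-0.45,-0.83,0,0,0,0.41],[0.1,-0.45,-0.83,0,0,0,0.41],[0.1,-0.45,-0.83,0,0,0,0.41],[0,0,0,0,0,0,0.41],[0,0,0,0,0,0,0.41]],
])

```text
time_s: 3.05
position: [0.5452, -0.0362, 0.2058]
tool_rot: [[-0.001, -0.991, -0.134], [0.001, -0.134, 0.991], [-1.0, 0.001, 0.001]]
ft_force: [-0.6, 0.2, 0.4]
grip_width: 0.0603
```

Run:
```python
from plan import *
plan([.575,-.074,.17],97.8)
im=shot('wrist','w2.png')
for e in [(-.125),(-.043),.043,.125]:
    f=np.radians(7.8); print(e,(proj(im,[.575+e*np.cos(f),-.074+e*np.sin(f),.044])*1.5).round(0))
np.save('w2.npy',im,allow_pickle=True)
```

```text
t 3.05 pos [ 0.545 -0.036  0.206] F [-0.58  0.21  0.35] w 0.0603 phi 97.72
 turn [-0.001  0.001 -0.001] shift [ 0.716 -0.487 -0.83 ] norm 1.2
-0.125 [313.  89.]
-0.043 [319. 230.]
0.043 [324. 357.]
0.125 [328. 463.]
```

View pics/w2.png

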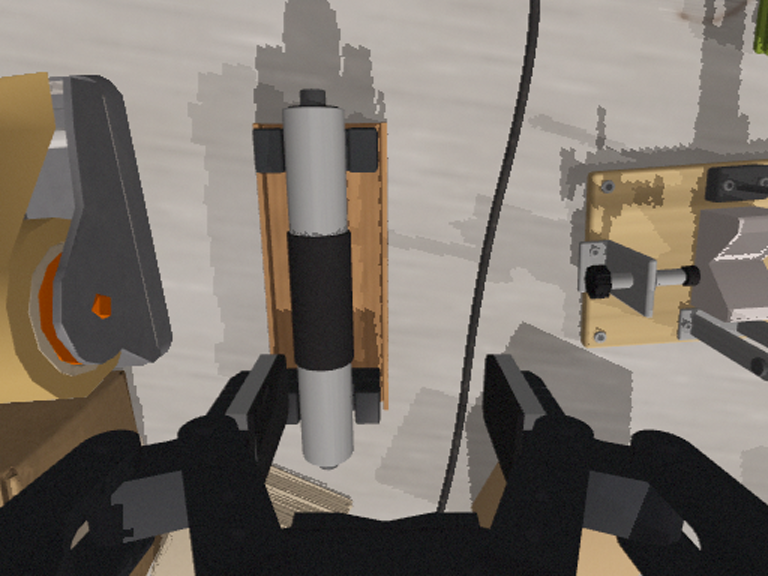

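Run:
```python
from plan import *
im=np.load('w2.npy',allow_pickle=True).item()
for c in [(-.064,-.17,.012),(.064,-.17,.012)]: print((proj(im,C(*c))*1.5).round(1))
for uv in [(588,172),(586,346)]: print(onz(im,np.array(uv)/1.5,.012),C(-.064,-.17,.012),C(.064,-.17,.012))
for uv in [(699,275),(683,275)]:
    w=onz(im,np.array(uv)/1.5,.052); d=w-C(0,0,0); c,n=np.cos(cr[2]),np.sin(cr[2]); print(w,'cradle',c*d[0]+n*d[1],-n*d[0]+c*d[1])
```

```text
[588.2 170.9]
[581.  348.3]
[0.475 0.091 0.012] [0.474 0.091 0.012] [0.6   0.117 0.012]
[0.597 0.12  0.012] [0.474 0.091 0.012] [0.6   0.117 0.012]
[0.527 0.159 0.052] cradle 0.0014203269488328313 -0.11436095283682922
[0.528 0.149 0.052] cradle 0.0007073430946632001 -0.12431154362349613
```

>>> drive_tool([
  [[0.3,-0.245,-0.415,0,0,0,0.41],[0.4,-0.245,-0.415,0,0,0,0.41],[0.8,0,0,0,0,0,0.41],[0.8,0,0,0,0,0,0.41],[0.6,0,0,0,0,0,0.41]],
])

```text
time_s: 3.6
position: [0.5741, -0.0718, 0.0598]
tool_rot: [[-0.001, -0.991, -0.137], [0.001, -0.137, 0.991], [-1.0, 0.001, 0.001]]
ft_force: [0.3, -0.5, -0.1]
grip_width: 0.0603
```

>>> drive_tool([
  [[0.4,0,0,0,0,0,0.41],[0.2,0,0,0,0,0,0.41],[0.06,0,0,0,0,0,0.41],[0,0,0,0,0,0,0.41],[0,0,0,0,0,0,0.41]],
])

```text
time_s: 4.1
position: [0.5757, -0.0734, 0.0296]
tool_rot: [[0.002, -0.991, -0.136], [-0.001, -0.136, 0.991], [-1.0, -0.002, -0.001]]
ft_force: [0.1, 0.1, 0.4]
grip_width: 0.0602
```

Run:
```python
from plan import *
plan([.575,-.074,.027],97.8)
```

```text
t 4.1 pos [ 0.576 -0.073  0.03 ] F [0.12 0.14 0.43] w 0.0602 phi 97.82
 turn [ 0.    -0.001  0.002] shift [ 0.052  0.016 -0.011] norm 0.06
```

>>> drive_tool([
  [[0.05,0,0,0,0,0,0.2],[0,0,0,0,0,0,-0.3],[0,0,0,0,0,0,-0.3],[0,0,0,0,0,0,-0.3],[0,0,0,0,0,0,-0.3]],
], force=40)

```text
time_s: 4.6
position: [0.5753, -0.0735, 0.0264]
tool_rot: [[0.001, -0.991, -0.136], [-0.0, -0.136, 0.991], [-1.0, -0.001, -0.0]]
ft_force: [-1.6, 0.4, 6.9]
grip_width: 0.0388
```

>>> drive_tool([
  [[-0.1,0,0,0,0,0,-0.3],[-0.3,0,0,0,0,0,-0.3],[-0.5,0,0,0,0,0,-0.3],[-0.5,0,0,0,0,0,-0.3],[-0.6,0,0,0,0,0,-0.3]],
])

```text
time_s: 5.1
position: [0.5742, -0.0731, 0.1256]
tool_rot: [[-0.003, -0.991, -0.136], [0.001, -0.136, 0.991], [-1.0, 0.003, 0.002]]
ft_force: [0.1, 0.6, -4.8]
grip_width: 0.0389
```

Run:
```python
from plan import *
print(C(0,.0135,0)); plan(C(0,.0135,.15),np.degrees(cr[2]))
im=shot('wrist','w3.png')
np.save('w3.npy',im,allow_pickle=True)
```

```text
[0.499 0.283 0.   ]
t 5.1 pos [ 0.574 -0.073  0.126] F [ 0.06  0.56 -4.77] w 0.0389 phi 97.8
 turn [ 1.5   -0.001 -0.004] shift [-0.487  7.288 -0.001] norm 7.3
```

View pics/w3.png

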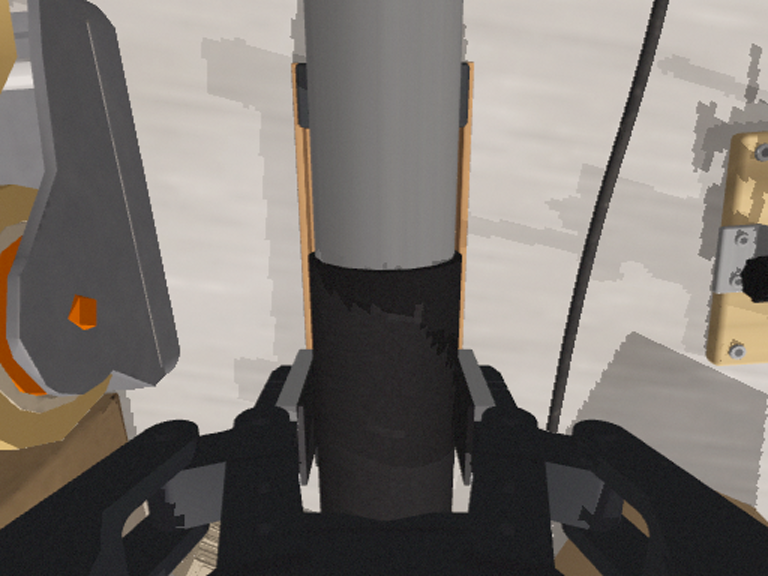

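Run:
```python
from plan import *
im=np.load('w3.npy',allow_pickle=True).item(); s=observe(); R=np.array(s['tool_rot']);p=np.array(s['position'])
for v in (252,258,264):
  for z in (.1612,.1632):
    print(v,z,R.T@(onz(im,np.array([387,v])/1.5,z)-p))
```

```text
252 0.1612 [-0.03   0.049  0.001]
252 0.1632 [-0.032  0.049  0.001]
258 0.1612 [-0.03   0.047  0.001]
258 0.1632 [-0.032  0.048  0.001]
264 0.1612 [-0.03   0.046  0.001]
264 0.1632 [-0.032  0.046  0.001]
```

Run:
```python
from plan import *
im=np.load('w2.npy',allow_pickle=True).item()
a=[onz(im,np.array([u,v])/1.5,z) for u,v,z in [(319,235,.064),(323,370,.064),(313,90,.05),(328,468,.05)]]
print(np.array(a),(a[0]+a[1])/2,(a[2]+a[3])/2)
im=np.load('w3.npy',allow_pickle=True).item(); s=observe(); R=np.array(s['tool_rot']);p=np.array(s['position'])
print(R.T@(onz(im,np.array([387,268])/1.5,.1632)-p))
```

```text
[[ 0.532 -0.077  0.064]
 [ 0.617 -0.066  0.064]
 [ 0.452 -0.09   0.05 ]
 [ 0.699 -0.056  0.05 ]] [ 0.574 -0.072  0.064] [ 0.575 -0.073  0.05 ]
[-0.032  0.045  0.001]
```

>>> drive_tool([
  [[-0.9,0,0,0,0,0,-0.3],[-0.5,0,0,0.1,0,0,-0.3],[0,0,0,0.14,0,0,-0.3],[0,0,0,0.14,0,0,-0.3],[0,0,0,0.14,0,0,-0.3]],
])

```text
time_s: 5.65
position: [0.5747, -0.0733, 0.1947]
tool_rot: [[-0.002, -0.925, 0.38], [0.001, 0.38, 0.925], [-1.0, 0.002, -0.0]]
ft_force: [-0.0, -0.0, -4.3]
grip_width: 0.0386
```

>>> drive_tool([
  [[0,0,0,0.14,0,0,-0.3],[0,0,0,0.14,0,0,-0.3],[0,0,0,0.14,0,0,-0.3],[0,0,0,0.14,0,0,-0.3],[0,0,0,0.14,0,0,-0.3]],
])

```text
time_s: 6.15
position: [0.5747, -0.0733, 0.1945]
tool_rot: [[-0.002, -0.463, 0.886], [0.001, 0.886, 0.463], [-1.0, 0.002, -0.002]]
ft_force: [0.4, 1.0, -5.0]
grip_width: 0.0389
```

>>> drive_tool([
  [[0,0,0,0.14,0,0,-0.3],[0,0,0,0.14,0,0,-0.3],[0,0,0,0,0,0,-0.3],[0,0,0,0,0,0,-0.3]],
])

```text
time_s: 6.55
position: [0.5749, -0.0734, 0.195]
tool_rot: [[-0.001, -0.209, 0.978], [0.0, 0.978, 0.209], [-1.0, 0.001, -0.001]]
ft_force: [0.0, -0.7, -4.9]
grip_width: 0.0388
```

Run:
```python
from plan import *
plan(C(-.05,.012,.16),np.degrees(cr[2]))
```

```text
t 6.55 pos [ 0.575 -0.073  0.195] F [ 0.04 -0.71 -4.89] w 0.0388 phi 12.07
 turn [ 0.004 -0.001 -0.001] shift [ 0.701  7.265 -1.013] norm 7.37
```

>>> drive_tool([
  [[0,0.8,-0.33,0.004,0,0,-0.3],[0,0.8,-0.34,0,0,0,-0.3],[0,0.8,-0.34,0,0,0,-0.3],[0,0.8,0,0,0,0,-0.3],[0,0.8,0,0,0,0,-0.3]],
])

```text
time_s: 7.05
position: [0.4843, 0.1135, 0.1959]
tool_rot: [[0.0, -0.204, 0.979], [-0.0, 0.979, 0.204], [-1.0, -0.0, 0.0]]
ft_force: [0.6, 0.7, -4.7]
grip_width: 0.0389
```

>>> drive_tool([
  [[0,0.8,0,0,0,0,-0.3],[0,0.8,0,0,0,0,-0.3],[0.3,0.8,0,0,0,0,-0.3],[0.2,0.8,0,0,0,0,-0.3],[0.2,0.06,0,0,0,0,-0.3]],
])

```text
time_s: 7.55
position: [0.4509, 0.2754, 0.1601]
tool_rot: [[-0.0, -0.209, 0.978], [0.001, 0.978, 0.209], [-1.0, 0.001, -0.0]]
ft_force: [-0.2, -0.6, -4.0]
grip_width: 0.0385
```

>>> drive_tool([
  [[0,0,0,0,0,0,-0.3],[0,0,0,0,0,0,-0.3]],
])

```text
time_s: 7.75
position: [0.4526, 0.2712, 0.1609]
tool_rot: [[-0.0, -0.203, 0.979], [-0.0, 0.979, 0.203], [-1.0, -0.0, -0.0]]
ft_force: [-0.4, 0.6, -4.1]
grip_width: 0.0389
```

Run:
```python
from plan import *
plan(C(0,.012,.16),np.degrees(cr[2]))
im=shot('wrist','w4.png'); np.save('w4.npy',im,allow_pickle=True)
im2=shot('top','t4.png'); np.save('t4.npy',im2,allow_pickle=True)
for c in [(.064,.134,.012),(-.064,.134,.012)]: print((proj(im,C(*c))*1.5).round(1))
a=cv2.imread('pics/t4.png')
cv2.imwrite('pics/t4c.png',cv2.resize(a[220:360,250:450],(800,560),interpolation=cv2.INTER_CUBIC))
```

```text
t 7.75 pos [0.453 0.271 0.161] F [-0.39  0.57 -4.07] w 0.0389 phi 11.69
 turn [-0.003 -0.     0.   ] shift [0.018 0.019 0.967] norm 0.97
[592.7  40.7]
[355.5  41.3]
```

View pics/w4.png

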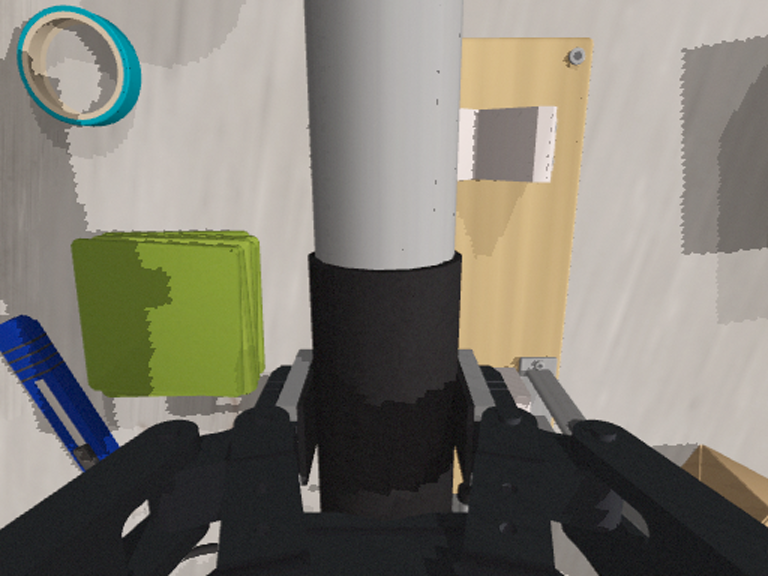

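View pics/t4c.png

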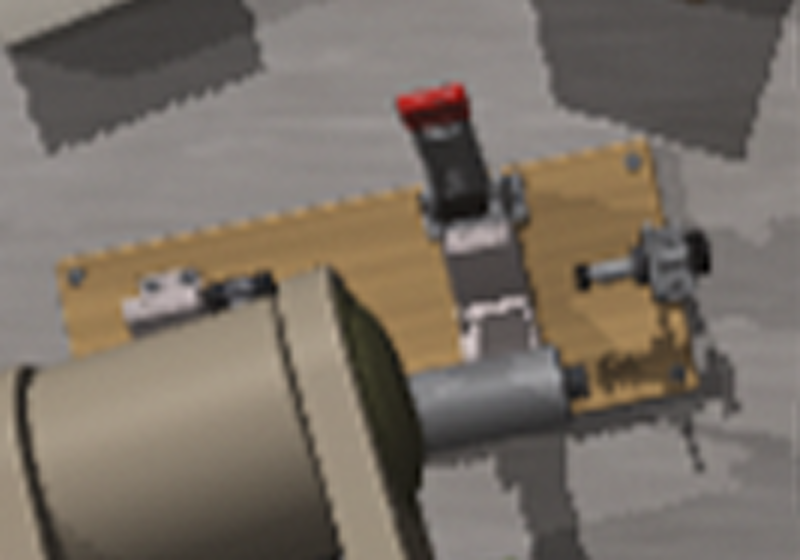

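>>> drive_tool([
  [[0,0,0.3,0,0,0,-0.3],[0,0,0.4,0,0,0,-0.3],[0,0.02,0.27,0,0,0,-0.3],[0.3,0,0,0,0,0,-0.3],[0.3,0,0,0,0,0,-0.3]],
])

```text
time_s: 8.35
position: [0.5008, 0.2817, 0.1311]
tool_rot: [[0.002, -0.2, 0.98], [0.0, 0.98, 0.2], [-1.0, 0.0, 0.002]]
ft_force: [0.1, -0.3, -6.1]
grip_width: 0.0389
```

>>> drive_tool([
  [[0.3,0,0,0,0,0,-0.3],[0.3,0,0,0,0,0,-0.3],[0,0,0,0,0,0,-0.3],[0,0,0,0,0,0,-0.3]],
])

```text
time_s: 8.75
position: [0.5003, 0.282, 0.1015]
tool_rot: [[0.001, -0.201, 0.98], [0.0, 0.98, 0.201], [-1.0, -0.0, 0.001]]
ft_force: [0.4, -0.0, -4.0]
grip_width: 0.0387
```

Run:
```python
from plan import *
plan(C(0,.012,.06),np.degrees(cr[2]))
im=shot('wrist','w5.png'); np.save('w5.npy',im,allow_pickle=True)
for c in [(.064,.134,.012),(-.064,.134,.012),(.03,.06,.051),(-.03,.06,.051),(.03,.096,.051),(-.03,.096,.051),(0,.06,.034),(0,.096,.034)]: print(c,(proj(im,C(*c))*1.5).round(1))
im2=shot('scene','s5.png'); np.save('s5.npy',im2,allow_pickle=True)
a=cv2.imread('pics/s5.png')
cv2.imwrite('pics/s5c.png',cv2.resize(a[190:360,250:430],(634,600),interpolation=cv2.INTER_CUBIC))
a=shot('top','t5.png');a=cv2.imread('pics/t5.png')
cv2.imwrite('pics/t5c.png',cv2.resize(a[220:360,250:450],(800,560),interpolation=cv2.INTER_CUBIC))
```

```text
t 8.75 pos [0.5   0.282 0.102] F [ 0.41 -0.02 -3.96] w 0.0387 phi 11.59
 turn [-0.004  0.001  0.   ] shift [ 0.831  0.001 -0.01 ] norm 0.83
(0.064, 0.134, 0.012) [533.   15.1]
(-0.064, 0.134, 0.012) [231.7  16.4]
(0.03, 0.06, 0.051) [459.7 201.4]
(-0.03, 0.06, 0.051) [306. 202.]
(0.03, 0.096, 0.051) [463.4 103.3]
(-0.03, 0.096, 0.051) [301.3 103.9]
(0, 0.06, 0.034) [383.  197.1]
(0, 0.096, 0.034) [382.5 106.9]
```

View pics/w5.png

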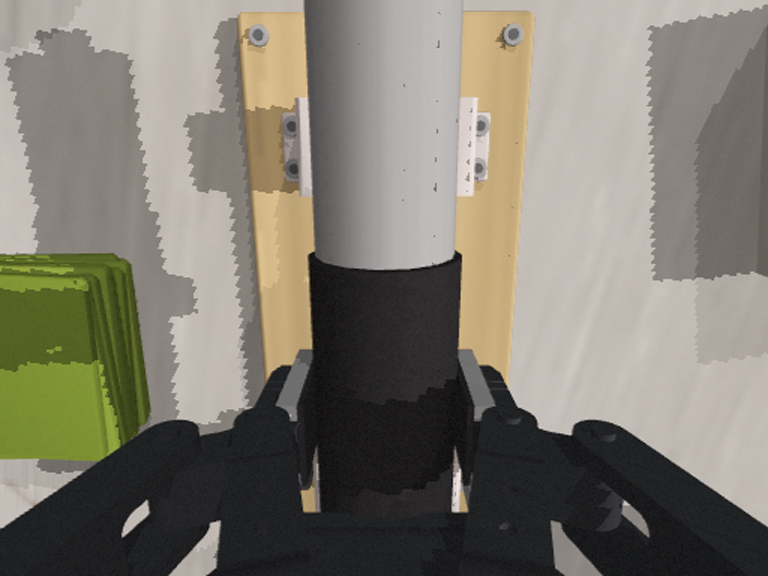

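View pics/s5c.png

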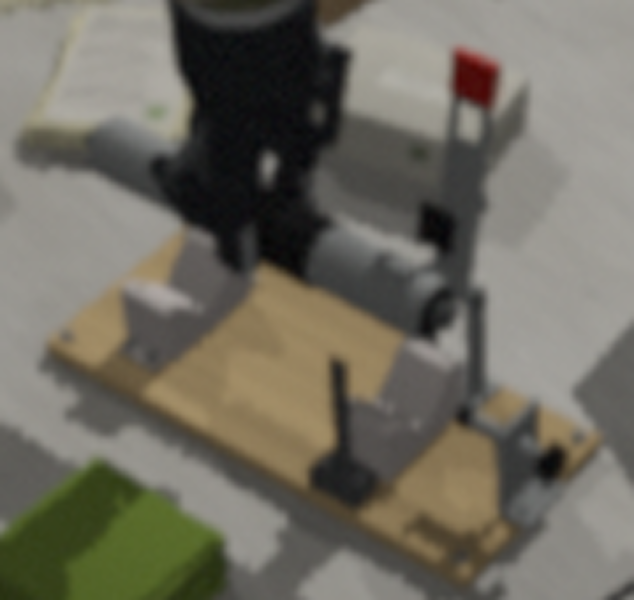

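View pics/t5c.png

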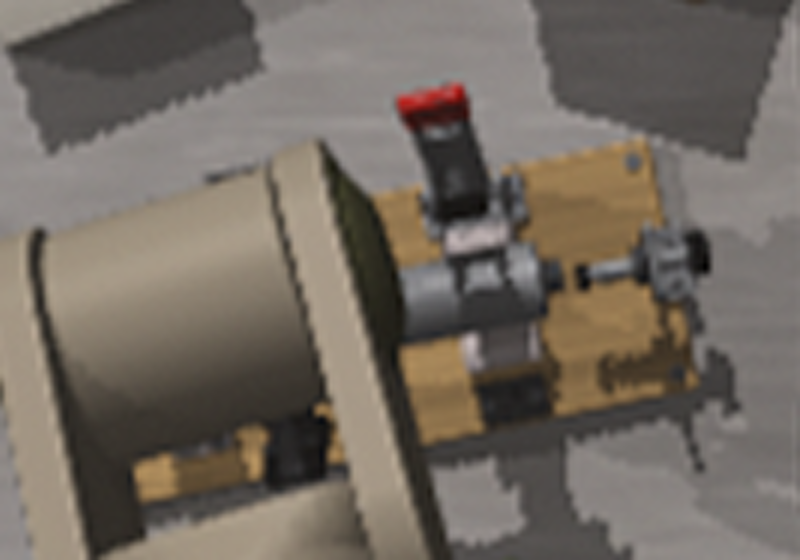

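Run:
```python
from plan import *
im=get_image('top')
T=lambda p:(np.array([250,220])+np.array(p)/4+.5)/1.5-.5
c,n=np.cos(cr[2]),np.sin(cr[2])
for uv,z in [((562,272),.119),((563,272),.125),((577,277),.052),((574,277),.054)]:
    d=onz(im,T(uv),z)-C(0,0,0); print(uv,c*d[0]+n*d[1],-n*d[0]+c*d[1])
im=np.load('w5.npy',allow_pickle=True).item()
for uv,z in [((385,268),.139),((305,195),.051),((467,195),.051),((305,98),.051),((475,97),.051)]:
    d=onz(im,np.array(uv)/1.5,z)-C(0,0,0); print('w',uv,c*d[0]+n*d[1],-n*d[0]+c*d[1])
```

```text
(562, 272) 0.0003495975604887909 -0.11281622759100085
(563, 272) -5.597796549602213e-05 -0.11329552963890442
(577, 277) 3.5300043766891415e-05 -0.11890125457399184
(574, 277) 0.0002313945523499672 -0.11749829065164633
w (385, 268) 0.0008048424378162364 0.0552418144068689
w (305, 195) -0.03024968063426682 0.06268698708856811
w (467, 195) 0.032742095772386376 0.06244030134380023
w (305, 98) -0.028527855881375942 0.09805414228998213
w (475, 97) 0.034189498573855115 0.09815553082228082
```

>>> drive_tool([
  [[0.4,0,0,-0.004,0,0,-0.3],[0.4,0,0,0,0,0,-0.3],[0.3,0,0,0,0,0,-0.3],[0.1,0,0,0,0,0,-0.3],[0,0,0,0,0,0,-0.3]],
])

```text
time_s: 9.45
position: [0.4997, 0.2826, 0.0408]
tool_rot: [[-0.0, -0.206, 0.979], [-0.0, 0.979, 0.206], [-1.0, -0.0, -0.0]]
ft_force: [-0.6, -0.4, -4.4]
grip_width: 0.039
```

>>> drive_tool([
  [[0.02,0,0,0,0,0,-0.3],[0.02,0,0,0,0,0,-0.3],[0.02,0,0,0,0,0,-0.3],[0,0,0,0,0,0,-0.3]],
])

```text
time_s: 9.85
position: [0.4997, 0.2826, 0.038]
tool_rot: [[0.0, -0.206, 0.979], [0.0, 0.979, 0.206], [-1.0, 0.0, 0.0]]
ft_force: [0.1, -0.4, -5.4]
grip_width: 0.0387
```

>>> drive_tool([
  [[0.02,0,0,0,0,0,-0.3],[0.02,0,0,0,0,0,-0.3],[0,0,0,0,0,0,-0.3]],
])

```text
time_s: 10.15
position: [0.4997, 0.2826, 0.0357]
tool_rot: [[0.0, -0.205, 0.979], [0.0, 0.979, 0.205], [-1.0, -0.0, 0.0]]
ft_force: [0.1, 0.9, -4.6]
grip_width: 0.0387
```

>>> drive_tool([
  [[0.02,0,0,0,0,0,-0.3],[0,0,0,0,0,0,-0.3]],
])

```text
time_s: 10.35
position: [0.5001, 0.2827, 0.035]
tool_rot: [[0.001, -0.205, 0.979], [0.0, 0.979, 0.205], [-1.0, 0.0, 0.001]]
ft_force: [1.5, 0.5, -3.4]
grip_width: 0.0389
```

>>> drive_tool([
  [[0.02,0,0,0,0,0,-0.3],[0,0,0,0,0,0,-0.3]],
])

```text
time_s: 10.55
position: [0.5005, 0.2828, 0.0346]
tool_rot: [[0.002, -0.205, 0.979], [0.001, 0.979, 0.205], [-1.0, 0.0, 0.002]]
ft_force: [1.9, 0.1, 3.0]
grip_width: 0.0388
```

>>> drive_tool([
  [[0,0,0.02,0,0,0,-0.3],[0,0,0,0,0,0,-0.3]],
])

```text
time_s: 10.75
position: [0.5006, 0.283, 0.0343]
tool_rot: [[0.0, -0.205, 0.979], [0.0, 0.979, 0.205], [-1.0, 0.0, 0.0]]
ft_force: [-2.0, 0.4, 6.7]
grip_width: 0.039
```

>>> drive_tool([
  [[-0.01,0,-0.01,0,0,0,-0.3],[0,0,0,0,0,0,-0.3]],
])

```text
time_s: 10.95
position: [0.5006, 0.2829, 0.0344]
tool_rot: [[0.001, -0.205, 0.979], [0.001, 0.979, 0.205], [-1.0, 0.0, 0.001]]
ft_force: [3.1, 2.3, 1.4]
grip_width: 0.0387
```

>>> drive_tool([
  [[0,0,0,0,0,0,0.0],[0,0,0,0,0,0,0.05],[0,0,0,0,0,0,0.05],[0,0,0,0,0,0,0.05]],
], force=20)

```text
time_s: 11.35
position: [0.4999, 0.2826, 0.0342]
tool_rot: [[-0.001, -0.206, 0.979], [-0.0, 0.979, 0.206], [-1.0, -0.0, -0.001]]
ft_force: [-0.6, 1.3, -0.1]
grip_width: 0.0448
```

Run:
```python
from plan import *
plan(C(0,.012,.0345),np.degrees(cr[2]))
im=shot('wrist','w6.png'); np.save('w6.npy',im,allow_pickle=True)
im2=shot('scene','s6.png'); np.save('s6.npy',im2,allow_pickle=True)
a=cv2.imread('pics/s6.png')
cv2.imwrite('pics/s6c.png',cv2.resize(a[190:360,250:430],(634,600),interpolation=cv2.INTER_CUBIC))
```

```text
t 11.35 pos [0.5   0.283 0.034] F [-0.61  1.34 -0.15] w 0.0448 phi 11.87
 turn [ 0.001 -0.001  0.   ] shift [-0.006 -0.011 -0.005] norm 0.01
```

View pics/w6.png

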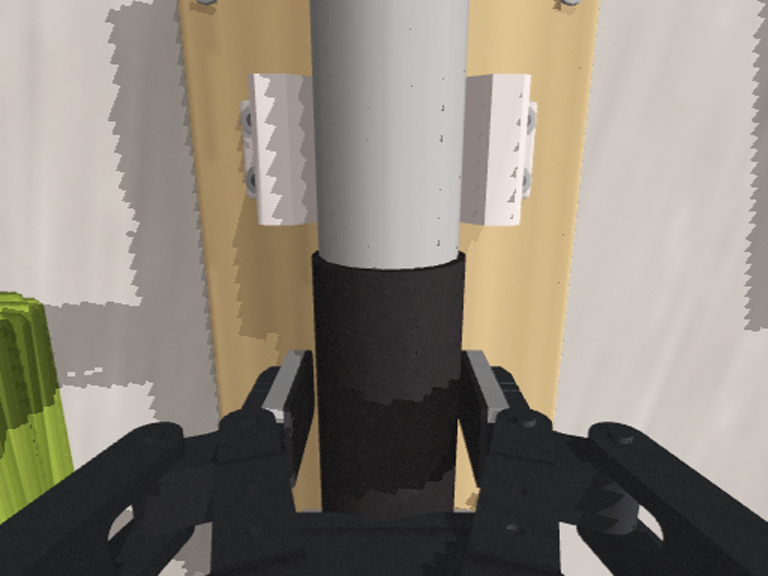

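View pics/s6c.png

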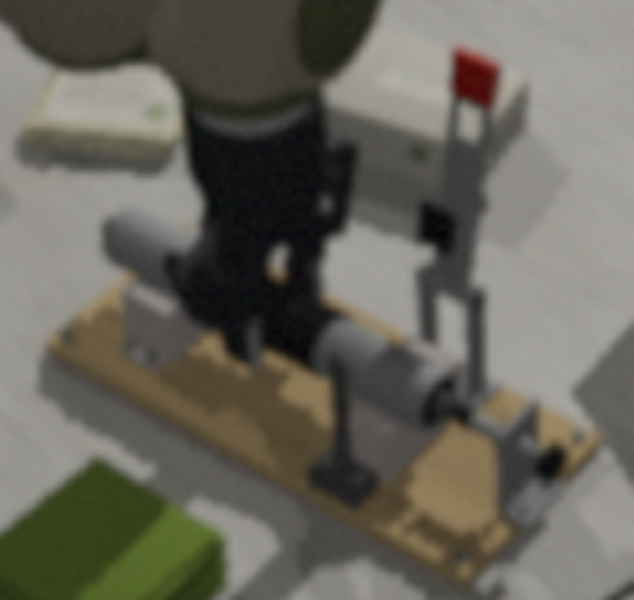

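>>> drive_tool([
  [[0,0,0,0,0,0,-0.3],[0,0,0,0,0,0,-0.3],[0,0,0,0,0,0,-0.3],[0,0,0,0,0,0,-0.3]],
], force=25)

```text
time_s: 11.85
position: [0.5007, 0.2828, 0.0346]
tool_rot: [[0.001, -0.205, 0.979], [0.0, 0.979, 0.205], [-1.0, 0.0, 0.001]]
ft_force: [4.5, 0.7, 0.9]
grip_width: 0.0396
```

>>> drive_tool([
  [[0,-0.02,0,0,0,0,-0.3],[0,-0.02,0,0,0,0,-0.3],[0,0,0,0,0,0,-0.3]],
])

```text
time_s: 12.15
position: [0.501, 0.2812, 0.0345]
tool_rot: [[0.001, -0.205, 0.979], [0.001, 0.979, 0.205], [-1.0, 0.001, 0.001]]
ft_force: [3.7, 3.5, 1.3]
grip_width: 0.0393
```

>>> drive_tool([
  [[0,0,0.016,0,0,0,-0.3],[0,0,0,0,0,0,-0.3]],
])

```text
time_s: 12.35
position: [0.501, 0.2812, 0.0345]
tool_rot: [[-0.001, -0.206, 0.979], [0.0, 0.979, 0.206], [-1.0, 0.001, -0.0]]
ft_force: [-0.5, 3.6, 5.5]
grip_width: 0.0392
```

>>> drive_tool([
  [[0,-0.01,0,0,0,0,-0.3],[0,-0.01,0,0,0,0,-0.3],[0,0,0,0,0,0,-0.3]],
])

```text
time_s: 12.65
position: [0.5011, 0.2805, 0.0345]
tool_rot: [[-0.0, -0.206, 0.979], [0.001, 0.979, 0.206], [-1.0, 0.001, -0.0]]
ft_force: [-1.3, 6.6, 4.9]
grip_width: 0.0388
```

>>> drive_tool([
  [[0,-0.01,0,0,0,0,-0.3],[0,-0.01,0,0,0,0,-0.3],[0,0,0,0,0,0,-0.3]],
])

```text
time_s: 12.95
position: [0.5013, 0.2796, 0.0345]
tool_rot: [[-0.001, -0.206, 0.979], [0.001, 0.979, 0.206], [-1.0, 0.001, -0.0]]
ft_force: [-1.3, 6.2, 4.6]
grip_width: 0.039
```

>>> drive_tool([
  [[-0.008,0,-0.004,0,0,0,-0.3],[0,0,0,0,0,0,-0.3]],
])

```text
time_s: 13.15
position: [0.5015, 0.279, 0.0345]
tool_rot: [[-0.0, -0.206, 0.979], [0.0, 0.979, 0.206], [-1.0, 0.0, -0.0]]
ft_force: [1.0, 4.2, 0.0]
grip_width: 0.0392
```

>>> drive_tool([
  [[0,-0.01,0,0,0,0,-0.3],[0,-0.01,0,0,0,0,-0.3],[0,0,0,0,0,0,-0.3]],
])

```text
time_s: 13.45
position: [0.5017, 0.2778, 0.0346]
tool_rot: [[-0.0, -0.205, 0.979], [-0.0, 0.979, 0.205], [-1.0, -0.0, -0.0]]
ft_force: [1.2, 2.4, -0.8]
grip_width: 0.0395
```

>>> drive_tool([
  [[0,-0.01,0,0,0,0,-0.3],[0,-0.01,0,0,0,0,-0.3],[0,0,0,0,0,0,-0.3]],
])

```text
time_s: 13.75
position: [0.5019, 0.2769, 0.0346]
tool_rot: [[-0.0, -0.205, 0.979], [-0.0, 0.979, 0.205], [-1.0, 0.0, -0.0]]
ft_force: [1.6, 3.9, -2.2]
grip_width: 0.039
```

>>> drive_tool([
  [[0,-0.01,0,0,0,0,-0.3],[0,0,0,0,0,0,-0.3]],
])

```text
time_s: 13.95
position: [0.5019, 0.2765, 0.0346]
tool_rot: [[-0.0, -0.206, 0.979], [0.0, 0.979, 0.206], [-1.0, 0.0, -0.0]]
ft_force: [0.9, 5.5, -1.7]
grip_width: 0.0394
```

>>> drive_tool([
  [[0,-0.01,0,0,0,0,-0.3],[0,0,0,0,0,0,-0.3]],
])

```text
time_s: 14.15
position: [0.502, 0.2762, 0.0346]
tool_rot: [[-0.0, -0.205, 0.979], [0.0, 0.979, 0.205], [-1.0, 0.0, -0.0]]
ft_force: [1.4, 5.1, -2.4]
grip_width: 0.0393
```

>>> drive_tool([
  [[0,-0.01,0,0,0,0,-0.3],[0,0,0,0,0,0,-0.3]],
])

```text
time_s: 14.35
position: [0.5021, 0.2759, 0.0346]
tool_rot: [[-0.0, -0.206, 0.979], [0.001, 0.979, 0.206], [-1.0, 0.001, -0.0]]
ft_force: [0.9, 6.1, -3.0]
grip_width: 0.0392
```

>>> drive_tool([
  [[0,-0.01,0,0,0,0,-0.3],[0,0,0,0,0,0,-0.3]],
])

```text
time_s: 14.55
position: [0.5022, 0.2755, 0.0346]
tool_rot: [[-0.0, -0.206, 0.979], [0.001, 0.979, 0.206], [-1.0, 0.001, -0.0]]
ft_force: [0.4, 8.6, -1.5]
grip_width: 0.0391
```

Run:
```python
from plan import *
plan(C(0,.012,.0345),np.degrees(cr[2]))
for n in ['top','scene']:
    shot(n,n+'7.png')
a=cv2.imread('pics/top7.png')[220:360,350:450]; b=cv2.imread('pics/scene7.png')[260:360,330:430]
cv2.imwrite('pics/c7.png',np.hstack([cv2.resize(a,(400,560),interpolation=3),cv2.resize(b,(390,560),interpolation=3)]))
```

```text
t 14.55 pos [0.502 0.276 0.035] F [ 0.42  8.63 -1.49] w 0.0391 phi 11.86
 turn [ 0.    -0.    -0.001] shift [ 0.002  0.137 -0.02 ] norm 0.14
```

View pics/c7.png

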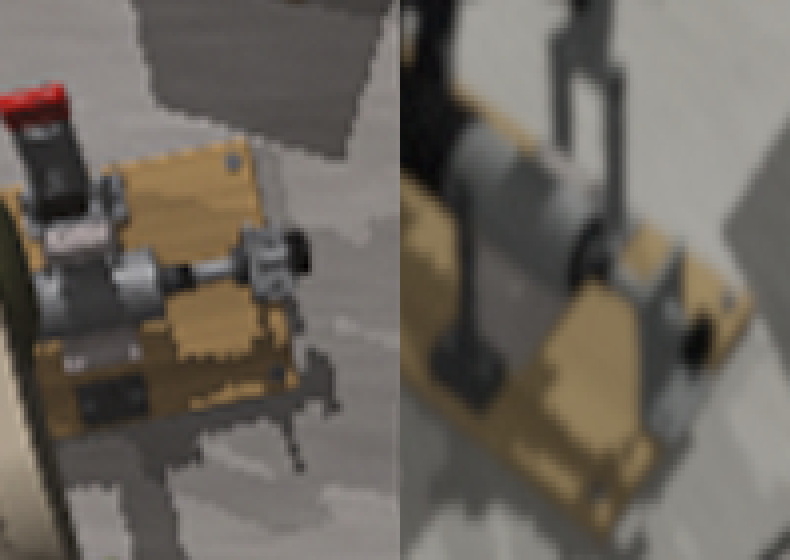

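>>> drive_tool([
  [[0,0,0,0,0,0,0.1],[0,0,0,0,0,0,0.1],[0,0,0,0,0,0,0.1],[-0.1,0,0,0,0,0,0.1],[-0.3,0,0,0,0,0,0.2]],
], force=25)

```text
time_s: 15.15
position: [0.5017, 0.2746, 0.0542]
tool_rot: [[-0.003, -0.205, 0.979], [-0.001, 0.979, 0.205], [-1.0, -0.0, -0.003]]
ft_force: [-0.1, 0.9, 0.7]
grip_width: 0.0512
```

>>> drive_tool([
  [[-0.7,0,0,0,0,0,0.2],[-0.9,0,0,0,0,0,0.2],[-0.9,0,0,0,0,0,0.2],[-0.6,0,0,0,0,0,-1],[0,0,0,0,0,0,-1]],
])

```text
time_s: 15.65
position: [0.5037, 0.2753, 0.2147]
tool_rot: [[0.009, -0.206, 0.979], [0.002, 0.979, 0.206], [-1.0, 0.001, 0.009]]
ft_force: [-0.0, 0.0, -0.1]
grip_width: 0.0229
```

Run:
```python
from plan import *
plan(C(.125,-.078,.165),np.degrees(cr[2]))
for n in ['top','scene','wrist']:
    im=shot(n,n+'8.png'); np.save(n+'8.npy',im,allow_pickle=True)
a=cv2.imread('pics/top8.png')[220:360,250:450]; b=cv2.imread('pics/scene8.png')[190:360,250:430]
cv2.imwrite('pics/c8.png',np.hstack([cv2.resize(a,(430,301),interpolation=3),cv2.resize(b,(319,301),interpolation=3)]))
cv2.imwrite('pics/c8b.png',cv2.resize(a,(800,560),interpolation=3))
```

```text
t 15.65 pos [0.504 0.275 0.215] F [-0.02  0.01 -0.07] w 0.0229 phi 11.86
 turn [ 0.001  0.009 -0.001] shift [ 0.995 -1.653  2.45 ] norm 3.12
```

View pics/c8b.png

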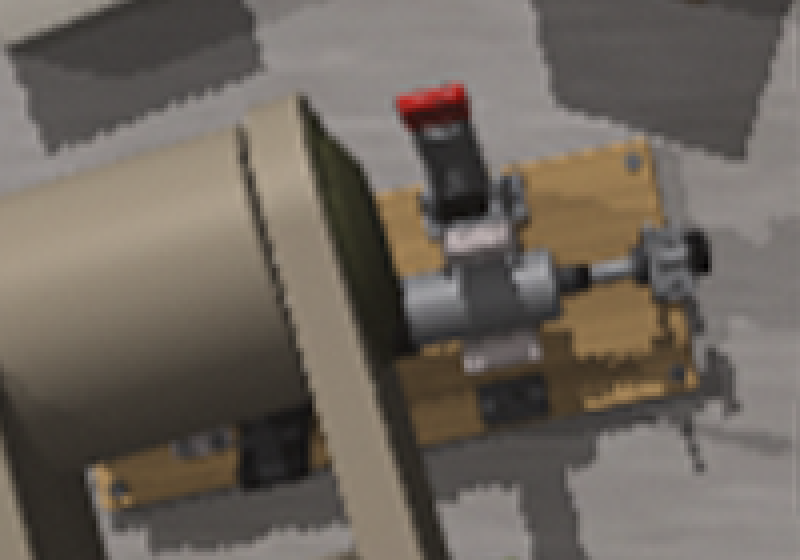

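View pics/wrist8.png

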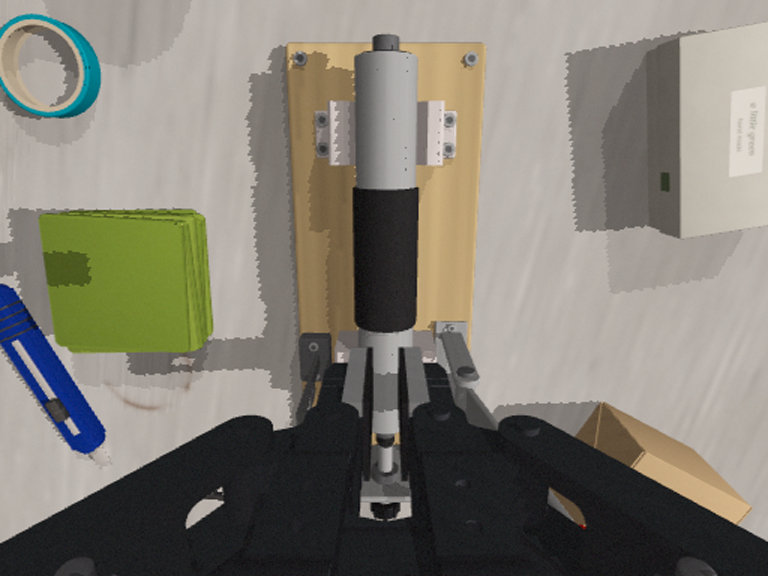

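Run:
```python
from plan import *
t=np.load('top8.npy',allow_pickle=True).item(); s=np.load('scene8.npy',allow_pickle=True).item()
T=lambda p:(np.array([250,230])+np.array(p)/4+.5)/1.5-.5
S=lambda p:(np.array([250,190])+np.array(p)/3.525+.5)/1.5-.5
(a,u),(b,v)=ray(t,T((433,66))),ray(s,S((475,78)))
k=np.linalg.lstsq(np.stack([u,-v],1),b-a,rcond=None)[0]; P=a+u*k[0]; Q=b+v*k[1]
for M in (P,Q,(P+Q)/2):
    d=M-C(0,0,0); c,n=np.cos(cr[2]),np.sin(cr[2]); print(M,'cradle',c*d[0]+n*d[1],-n*d[0]+c*d[1],M[2])
for th in (1.7,1.8,1.9):
    print(th,(proj(t,C(.048-.128*np.cos(th),-.078,.085+.128*np.sin(th)))*1.5-[250,230])*4,(proj(s,C(.048-.128*np.cos(th),-.078,.085+.128*np.sin(th)))*1.5-[250,190])*3.525)
```

```text
[0.589 0.211 0.213] cradle 0.07304375110694021 -0.07554769051580934 0.21286409958531227
[0.591 0.21  0.213] cradle 0.07409607610589258 -0.07682845056580845 0.2129459915937163
[0.59  0.211 0.213] cradle 0.07356991360641635 -0.07618807054080888 0.21290504558951429
1.7 [442.2    84.343] [464.765  89.113]
1.8 [436.43   55.182] [479.499  80.046]
1.9 [431.062  27.303] [493.716  73.29 ]
```

>>> drive_tool([
  [[0,0,0.8,0,0,0,-1],[0,0,0.8,0,0,0,-1],[0,0,0.85,0,0,0,-1],[0,-0.85,0,0,0,0,-1],[0,-0.8,0,0,0,0,-1]],
])

```text
time_s: 16.3
position: [0.6397, 0.2188, 0.2061]
tool_rot: [[-0.005, -0.207, 0.978], [-0.001, 0.978, 0.207], [-1.0, -0.0, -0.005]]
ft_force: [-1.0, 0.3, 0.6]
grip_width: 0.0004
```

>>> drive_tool([
  [[0.4,0,0,0,0,0,-1],[0.4,0,0,0,0,0,-1],[0,0,0,0,0,0,-1],[0,0,0,0,0,0,-1]],
])

```text
time_s: 16.7
position: [0.639, 0.2195, 0.169]
tool_rot: [[-0.002, -0.206, 0.979], [-0.0, 0.979, 0.206], [-1.0, 0.0, -0.002]]
ft_force: [-0.6, 0.1, -0.5]
grip_width: -0.0002
```

Run:
```python
from plan import *
plan(C(.125,-.078,.175),np.degrees(cr[2]))
im=shot('scene','s9.png')
a=cv2.imread('pics/s9.png')
cv2.imwrite('pics/s9c.png',cv2.resize(a[150:360,250:460],(600,600),interpolation=cv2.INTER_CUBIC))
```

```text
t 16.7 pos [0.639 0.22  0.169] F [-0.57  0.14 -0.48] w -0.0002 phi 11.87
 turn [ 0.001 -0.002 -0.   ] shift [-0.121 -0.005  0.032] norm 0.12
```

View pics/s9c.png

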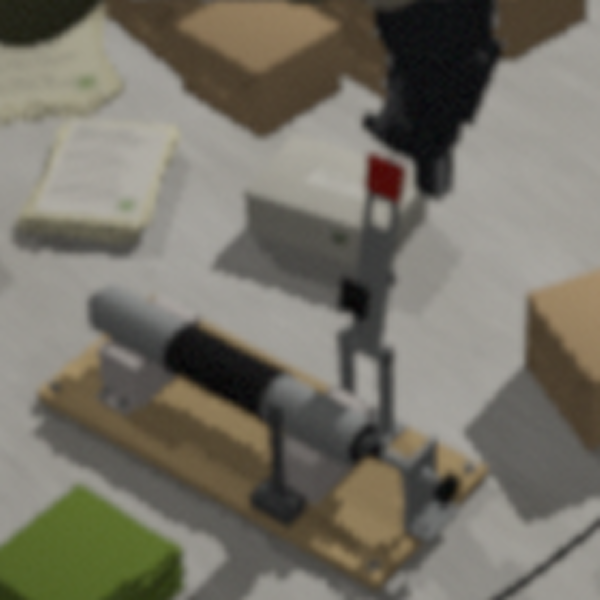

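>>> drive_tool([
  [[-0.12,0,-0.3,0,0,0,-1],[0,0,-0.3,0,0,0,-1],[0,0,-0.25,0,0,0,-1],[0,0,-0.25,0,0,0,-1],[0,0,-0.25,0,0,0,-1]],
])

```text
time_s: 17.25
position: [0.5731, 0.2058, 0.177]
tool_rot: [[0.002, -0.206, 0.979], [0.0, 0.979, 0.206], [-1.0, -0.0, 0.002]]
ft_force: [0.7, 0.9, 0.5]
grip_width: 0.0001
```

>>> drive_tool([
  [[0,0,-0.25,0,0,0,-1],[0,0,-0.25,0,0,0,-1],[0,0,-0.25,0,0,0,-1],[0,0,0,0,0,0,-1]],
])

```text
time_s: 17.65
position: [0.5359, 0.1981, 0.177]
tool_rot: [[0.001, -0.206, 0.979], [0.0, 0.979, 0.206], [-1.0, -0.0, 0.001]]
ft_force: [-0.0, 0.6, 0.5]
grip_width: 0.0004
```

Run:
```python
from plan import *
plan(C(-.025,-.078,.175),np.degrees(cr[2]))
im=shot('scene','s10.png')
a=cv2.imread('pics/s10.png')
cv2.imwrite('pics/s10c.png',cv2.resize(a[150:360,250:460],(600,600),interpolation=cv2.INTER_CUBIC))
```

```text
t 17.65 pos [0.536 0.198 0.177] F [-0.03  0.6   0.49] w 0.0004 phi 11.9
 turn [0.001 0.001 0.   ] shift [ 0.04  -0.01  -0.862] norm 0.86
```

View pics/s10c.png

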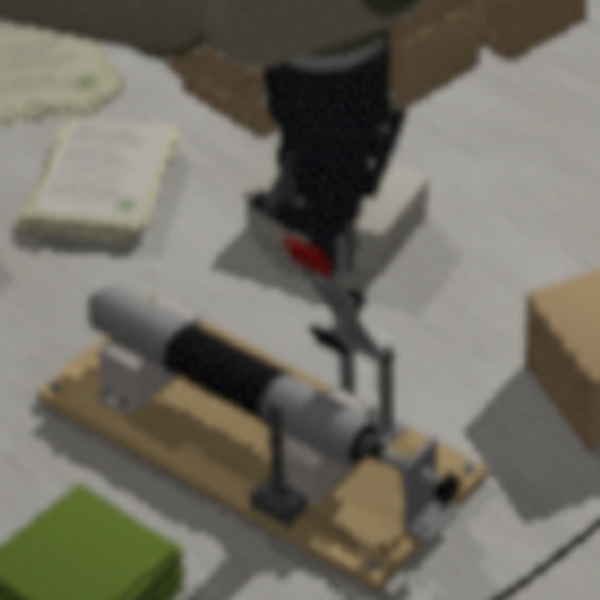

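>>> drive_tool([
  [[0,0,-0.22,0,0,0,-1],[0,0,-0.22,0,0,0,-1],[0,0,-0.22,0,0,0,-1],[0,0,-0.22,0,0,0,-1],[0,0,-0.1,0,0,0,-1]],
])

```text
time_s: 18.2
position: [0.4883, 0.1878, 0.1761]
tool_rot: [[0.001, -0.206, 0.979], [0.0, 0.979, 0.206], [-1.0, -0.0, 0.001]]
ft_force: [0.9, 0.5, 0.2]
grip_width: 0.0004
```

>>> drive_tool([
  [[0.15,0,-0.2,0,0,0,-1],[0.2,0,-0.2,0,0,0,-1],[0.2,0,-0.15,0,0,0,-1],[0,0,0,0,0,0,-1]],
])

```text
time_s: 18.6
position: [0.4607, 0.1821, 0.1475]
tool_rot: [[-0.002, -0.206, 0.979], [-0.0, 0.979, 0.206], [-1.0, 0.0, -0.002]]
ft_force: [-0.3, -0.7, -0.6]
grip_width: 0.0
```

Run:
```python
from plan import *
plan(C(-.074,-.078,.128),np.degrees(cr[2]))
im=shot('scene','s11.png')
a=cv2.imread('pics/s11.png')
cv2.imwrite('pics/s11c.png',cv2.resize(a[150:360,250:460],(600,600),interpolation=cv2.INTER_CUBIC))
```

```text
t 18.6 pos [0.461 0.182 0.147] F [-0.25 -0.7  -0.63] w 0.0 phi 11.86
 turn [ 0.001 -0.002 -0.   ] shift [ 0.39  -0.004 -0.305] norm 0.5
```

View pics/s11c.png

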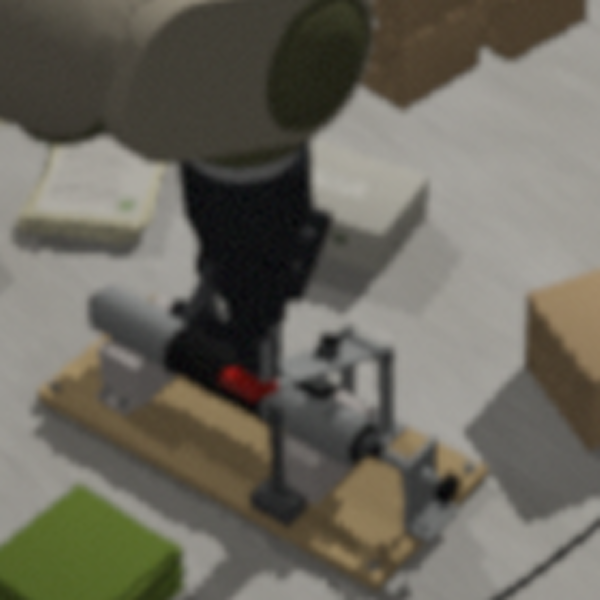

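>>> drive_tool([
  [[-0.05,0,-0.2,0,0,0,-1],[0,0,-0.2,0,0,0,-1],[0.1,0,-0.05,0,0,0,-1],[0.15,0,0,0,0,0,-1],[0,0,0,0,0,0,-1]],
])

```text
time_s: 19.15
position: [0.4392, 0.1774, 0.1373]
tool_rot: [[-0.002, -0.205, 0.979], [-0.0, 0.979, 0.205], [-1.0, 0.0, -0.002]]
ft_force: [0.2, -0.4, 0.0]
grip_width: 0.0003
```

Run:
```python
from plan import *
plan(C(-.082,-.078,.12),np.degrees(cr[2]))
im=shot('scene','s12.png')
a=cv2.imread('pics/s12.png')
cv2.imwrite('pics/s12c.png',cv2.resize(a[190:360,250:430],(634,600),interpolation=cv2.INTER_CUBIC))
```

```text
t 19.15 pos [0.439 0.177 0.137] F [ 0.18 -0.38  0.02] w 0.0003 phi 11.85
 turn [ 0.    -0.002 -0.   ] shift [ 0.346 -0.001 -0.026] norm 0.35
```

View pics/s12c.png

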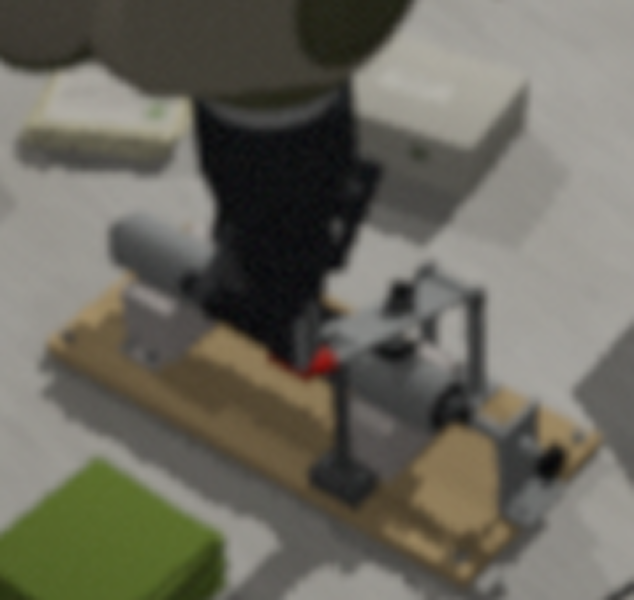

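>>> drive_tool([
  [[0.08,0,0,0,0,0,-1],[0.08,0,0,0,0,0,-1],[0.06,0,0,0,0,0,-1],[0.04,0,0,0,0,0,-1],[0,0,0,0,0,0,-1]],
])

```text
time_s: 19.7
position: [0.4395, 0.1775, 0.1249]
tool_rot: [[-0.001, -0.205, 0.979], [-0.0, 0.979, 0.205], [-1.0, 0.0, -0.001]]
ft_force: [0.3, -0.3, -0.6]
grip_width: -0.0004
```

>>> drive_tool([
  [[0.02,0,0,0,0,0,-1],[0.02,0,0,0,0,0,-1],[0,0,0,0,0,0,-1]],
])

```text
time_s: 20.0
position: [0.4396, 0.1775, 0.1232]
tool_rot: [[0.0, -0.206, 0.979], [0.0, 0.979, 0.206], [-1.0, 0.0, 0.0]]
ft_force: [0.3, -0.2, 0.7]
grip_width: -0.0
```

>>> drive_tool([
  [[0.02,0,0,0,0,0,-1],[0.02,0,0,0,0,0,-1],[0,0,0,0,0,0,-1]],
])

```text
time_s: 20.3
position: [0.4395, 0.1775, 0.1211]
tool_rot: [[-0.0, -0.206, 0.979], [-0.0, 0.979, 0.206], [-1.0, -0.0, -0.0]]
ft_force: [-0.1, 0.2, 0.6]
grip_width: -0.0002
```

>>> drive_tool([
  [[0.02,0,0,0,0,0,-1],[0.02,0,0,0,0,0,-1],[0,0,0,0,0,0,-1]],
])

```text
time_s: 20.6
position: [0.4395, 0.1775, 0.1191]
tool_rot: [[-0.0, -0.206, 0.979], [-0.0, 0.979, 0.206], [-1.0, 0.0, -0.0]]
ft_force: [0.8, -0.3, -0.5]
grip_width: 0.0001
```

>>> drive_tool([
  [[0.02,0,0,0,0,0,-1],[0.02,0,0,0,0,0,-1],[0,0,0,0,0,0,-1]],
])

```text
time_s: 20.9
position: [0.4395, 0.1775, 0.1171]
tool_rot: [[-0.0, -0.206, 0.979], [-0.0, 0.979, 0.206], [-1.0, 0.0, -0.0]]
ft_force: [0.3, -0.5, -0.4]
grip_width: 0.0001
```

>>> drive_tool([
  [[0.02,0,0,0,0,0,-1],[0.02,0,0,0,0,0,-1],[0,0,0,0,0,0,-1]],
])

```text
time_s: 21.2
position: [0.4396, 0.1775, 0.1151]
tool_rot: [[-0.0, -0.206, 0.979], [-0.0, 0.979, 0.206], [-1.0, 0.0, -0.0]]
ft_force: [-0.3, 0.6, 0.9]
grip_width: -0.0
```

>>> drive_tool([
  [[0.02,0,0,0,0,0,-1],[0.02,0,0,0,0,0,-1],[0,0,0,0,0,0,-1]],
])

```text
time_s: 21.5
position: [0.4395, 0.1775, 0.1131]
tool_rot: [[-0.0, -0.206, 0.979], [-0.0, 0.979, 0.206], [-1.0, -0.0, -0.0]]
ft_force: [-0.5, 0.4, 1.0]
grip_width: 0.0002
```

>>> drive_tool([
  [[0.02,0,0,0,0,0,-1],[0.02,0,0,0,0,0,-1],[0,0,0,0,0,0,-1]],
])

```text
time_s: 21.8
position: [0.4395, 0.1775, 0.1111]
tool_rot: [[-0.0, -0.206, 0.979], [-0.0, 0.979, 0.206], [-1.0, 0.0, -0.0]]
ft_force: [-0.7, -0.6, 1.3]
grip_width: -0.0001
```

>>> drive_tool([
  [[0.02,0,0,0,0,0,-1],[0.02,0,0,0,0,0,-1],[0,0,0,0,0,0,-1]],
])

```text
time_s: 22.1
position: [0.4395, 0.1775, 0.1091]
tool_rot: [[-0.0, -0.206, 0.979], [-0.0, 0.979, 0.206], [-1.0, 0.0, -0.0]]
ft_force: [-0.9, -0.3, 1.3]
grip_width: -0.0003
```

>>> drive_tool([
  [[0.02,0,0,0,0,0,-1],[0.02,0,0,0,0,0,-1],[0,0,0,0,0,0,-1]],
])

```text
time_s: 22.4
position: [0.4394, 0.1775, 0.1072]
tool_rot: [[-0.0, -0.206, 0.979], [-0.0, 0.979, 0.206], [-1.0, -0.0, -0.0]]
ft_force: [-2.9, -0.4, 3.7]
grip_width: 0.0002
```

Run:
```python
from plan import *
plan(C(-.082,-.078,.1),np.degrees(cr[2]))
im=shot('scene','s13.png')
a=cv2.imread('pics/s13.png')
cv2.imwrite('pics/s13c.png',cv2.resize(a[190:360,250:430],(634,600),interpolation=cv2.INTER_CUBIC))
```

```text
t 22.4 pos [0.439 0.177 0.107] F [-2.86 -0.44  3.69] w 0.0002 phi 11.86
 turn [ 0.001 -0.     0.   ] shift [ 0.144 -0.001 -0.03 ] norm 0.15
```

View pics/s13c.png

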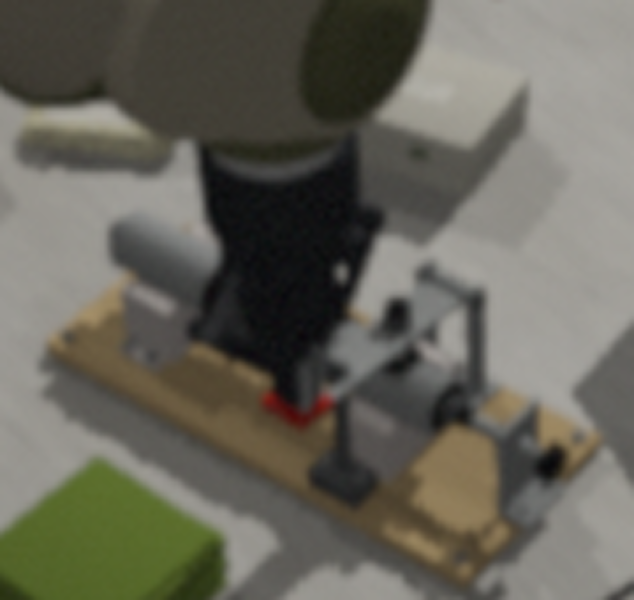

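>>> drive_tool([
  [[0.01,0,-0.02,0,0,0,-1],[0,0,-0.02,0,0,0,-1],[0,0,0,0,0,0,-1]],
])

```text
time_s: 22.75
position: [0.4385, 0.1772, 0.1071]
tool_rot: [[0.003, -0.205, 0.979], [0.0, 0.979, 0.205], [-1.0, -0.0, 0.003]]
ft_force: [2.6, -0.2, 4.4]
grip_width: -0.0002
```

>>> drive_tool([
  [[0.02,0,-0.01,0,0,0,-1],[0,0,0,0,0,0,-1]],
])

```text
time_s: 22.95
position: [0.4374, 0.177, 0.1058]
tool_rot: [[0.001, -0.205, 0.979], [0.0, 0.979, 0.205], [-1.0, -0.0, 0.001]]
ft_force: [2.9, 1.3, 4.4]
grip_width: -0.0003
```

>>> drive_tool([
  [[0.01,0,0.015,0,0,0,-1],[0,0,0,0,0,0,-1]],
])

```text
time_s: 23.15
position: [0.4374, 0.177, 0.105]
tool_rot: [[-0.001, -0.206, 0.979], [-0.0, 0.979, 0.206], [-1.0, -0.0, -0.001]]
ft_force: [1.1, -0.2, 4.8]
grip_width: 0.0
```

>>> drive_tool([
  [[0.01,0,0,0,0,0,-1],[0,0,0,0,0,0,-1]],
])

```text
time_s: 23.35
position: [0.4374, 0.177, 0.1045]
tool_rot: [[-0.001, -0.206, 0.979], [-0.0, 0.979, 0.206], [-1.0, -0.0, -0.001]]
ft_force: [0.8, -0.6, 3.7]
grip_width: -0.0001
```

>>> drive_tool([
  [[0.01,0,0,0,0,0,-1],[0,0,0,0,0,0,-1]],
])

```text
time_s: 23.55
position: [0.4374, 0.177, 0.104]
tool_rot: [[-0.001, -0.206, 0.979], [-0.0, 0.979, 0.206], [-1.0, -0.0, -0.001]]
ft_force: [-0.5, -1.2, 3.2]
grip_width: 0.0001
```

>>> drive_tool([
  [[0.01,0,0,0,0,0,-1],[0,0,0,0,0,0,-1]],
])

```text
time_s: 23.75
position: [0.4374, 0.1771, 0.1035]
tool_rot: [[-0.001, -0.206, 0.979], [-0.0, 0.979, 0.206], [-1.0, -0.0, -0.001]]
ft_force: [-2.2, -1.8, 4.0]
grip_width: -0.0004
```

>>> drive_tool([
  [[0.01,0,0,0,0,0,-1],[0,0,0,0,0,0,-1]],
])

```text
time_s: 23.95
position: [0.4376, 0.1771, 0.1031]
tool_rot: [[-0.001, -0.206, 0.979], [-0.0, 0.979, 0.206], [-1.0, 0.0, -0.001]]
ft_force: [-2.0, 0.1, 4.0]
grip_width: -0.0
```

>>> drive_tool([
  [[0.01,0,0,0,0,0,-1],[0,0,0,0,0,0,-1]],
])

```text
time_s: 24.15
position: [0.4377, 0.1772, 0.1027]
tool_rot: [[-0.0, -0.206, 0.979], [0.0, 0.979, 0.206], [-1.0, 0.0, -0.0]]
ft_force: [-1.9, -0.8, 4.0]
grip_width: -0.0003
```

>>> drive_tool([
  [[0.01,0,0,0,0,0,-1],[0,0,0,0,0,0,-1]],
])

```text
time_s: 24.35
position: [0.4376, 0.1772, 0.1022]
tool_rot: [[-0.001, -0.206, 0.979], [-0.0, 0.979, 0.206], [-1.0, 0.0, -0.001]]
ft_force: [-3.0, -1.9, 5.7]
grip_width: 0.0
```

>>> drive_tool([
  [[0,0,-0.01,0,0,0,-1],[0,0,0,0,0,0,-1]],
])

```text
time_s: 24.55
position: [0.4376, 0.1772, 0.1023]
tool_rot: [[0.001, -0.205, 0.979], [0.0, 0.979, 0.205], [-1.0, 0.0, 0.001]]
ft_force: [-0.8, -1.2, 5.5]
grip_width: -0.0001
```

>>> drive_tool([
  [[0,0,0,0,0,0,-1]],
])

```text
time_s: 24.65
position: [0.4376, 0.1771, 0.1023]
tool_rot: [[0.001, -0.205, 0.979], [0.0, 0.979, 0.205], [-1.0, 0.0, 0.001]]
ft_force: [-1.5, 0.6, 5.3]
grip_width: -0.0002
```

>>> drive_tool([
  [[0,0,0,0,0,0,-1]],
])

```text
time_s: 24.75
position: [0.4376, 0.1771, 0.1023]
tool_rot: [[0.001, -0.206, 0.979], [0.0, 0.979, 0.206], [-1.0, 0.0, 0.001]]
ft_force: [-1.7, 0.5, 4.5]
grip_width: -0.0001
```

>>> drive_tool([
  [[0,0,0,0,0,0,-1]],
])

```text
time_s: 24.85
position: [0.4376, 0.1771, 0.1023]
tool_rot: [[0.001, -0.205, 0.979], [0.0, 0.979, 0.205], [-1.0, 0.0, 0.001]]
ft_force: [-1.2, -0.5, 5.7]
grip_width: -0.0
```

>>> drive_tool([
  [[0.01,0,0,0,0,0,-1],[0,0,0,0,0,0,-1]],
])

```text
time_s: 25.05
position: [0.4376, 0.1771, 0.1019]
tool_rot: [[0.001, -0.206, 0.979], [0.0, 0.979, 0.206], [-1.0, 0.0, 0.001]]
ft_force: [-1.4, -0.9, 5.1]
grip_width: 0.0002
```

>>> drive_tool([
  [[0.01,0,-0.005,0,0,0,-1],[0,0,0,0,0,0,-1]],
])

```text
time_s: 25.25
position: [0.4375, 0.1771, 0.1015]
tool_rot: [[0.001, -0.205, 0.979], [0.0, 0.979, 0.205], [-1.0, 0.0, 0.001]]
ft_force: [-1.8, 0.3, 6.4]
grip_width: -0.0001
```

>>> drive_tool([
  [[0,0,0,0,0,0,-1]],
])

```text
time_s: 25.35
position: [0.4375, 0.1771, 0.1015]
tool_rot: [[0.001, -0.205, 0.979], [0.0, 0.979, 0.205], [-1.0, 0.0, 0.001]]
ft_force: [-2.4, -1.1, 6.4]
grip_width: -0.0001
```

>>> drive_tool([
  [[0.008,0,-0.01,0,0,0,-1],[0,0,0,0,0,0,-1]],
])

```text
time_s: 25.55
position: [0.4374, 0.1771, 0.1013]
tool_rot: [[0.002, -0.205, 0.979], [0.001, 0.979, 0.205], [-1.0, 0.0, 0.002]]
ft_force: [-0.1, 0.6, 7.0]
grip_width: -0.0001
```

>>> drive_tool([
  [[0,0,0,0,0,0,-1]],
])

```text
time_s: 25.65
position: [0.4374, 0.1771, 0.1013]
tool_rot: [[0.002, -0.205, 0.979], [0.001, 0.979, 0.205], [-1.0, 0.0, 0.002]]
ft_force: [-1.5, 0.4, 5.3]
grip_width: -0.0002
```

>>> drive_tool([
  [[0,0,0,0,0,0,-1]],
])

```text
time_s: 25.75
position: [0.4374, 0.1771, 0.1013]
tool_rot: [[0.002, -0.205, 0.979], [0.001, 0.979, 0.205], [-1.0, 0.0, 0.002]]
ft_force: [-0.7, -0.6, 7.3]
grip_width: -0.0001
```

>>> drive_tool([
  [[-0.02,0,0,0,0,0,-1],[0,0,0,0,0,0,-1]],
])

```text
time_s: 25.95
position: [0.4375, 0.1771, 0.1022]
tool_rot: [[0.002, -0.205, 0.979], [0.001, 0.979, 0.205], [-1.0, 0.0, 0.002]]
ft_force: [1.1, 1.4, 5.3]
grip_width: 0.0003
```

>>> drive_tool([
  [[-0.02,0,0,0,0,0,-1],[0,0,0,0,0,0,-1]],
])

```text
time_s: 26.15
position: [0.4375, 0.1771, 0.1031]
tool_rot: [[0.002, -0.205, 0.979], [0.0, 0.979, 0.205], [-1.0, 0.0, 0.002]]
ft_force: [3.4, 1.1, 3.7]
grip_width: 0.0001
```

>>> drive_tool([
  [[-0.02,0,0,0,0,0,-1],[0,0,0,0,0,0,-1]],
])

```text
time_s: 26.35
position: [0.4365, 0.1768, 0.1037]
tool_rot: [[-0.0, -0.206, 0.979], [-0.0, 0.979, 0.206], [-1.0, -0.0, -0.0]]
ft_force: [1.3, 1.6, 2.6]
grip_width: -0.0
```

>>> drive_tool([
  [[-0.02,0,0,0,0,0,-1],[0,0,0,0,0,0,-1]],
])

```text
time_s: 26.55
position: [0.436, 0.1768, 0.1045]
tool_rot: [[-0.002, -0.206, 0.979], [-0.0, 0.979, 0.206], [-1.0, 0.0, -0.002]]
ft_force: [-0.5, 0.5, -0.0]
grip_width: 0.0
```

>>> drive_tool([
  [[-0.02,0,0,0,0,0,-1],[0,0,0,0,0,0,-1]],
])

```text
time_s: 26.75
position: [0.4364, 0.1769, 0.1058]
tool_rot: [[-0.001, -0.206, 0.979], [-0.0, 0.979, 0.206], [-1.0, 0.0, -0.001]]
ft_force: [0.2, 0.4, -0.1]
grip_width: -0.0002
```

>>> drive_tool([
  [[-0.2,0,0,0,0,0,-1],[-0.6,0,-0.3,0,0,0,-1],[-0.8,0,-0.5,0,0,0,-1],[-0.5,0.6,-0.6,0,0,0,-1],[0,0.8,-0.6,0,0,0,-1]],
])

```text
time_s: 27.25
position: [0.3249, 0.225, 0.2144]
tool_rot: [[0.007, -0.202, 0.979], [0.002, 0.979, 0.202], [-1.0, 0.001, 0.007]]
ft_force: [1.4, 1.2, -0.1]
grip_width: -0.0008
```

>>> drive_tool([
  [[0,0.9,-0.4,0,0,0,-1],[0,0.9,-0.4,0,0,0,-1],[0,0.9,-0.4,0,0,0,-1],[0,0.9,0,0,0,0,-1],[0,0,0,0,0,0,-1]],
])

```text
time_s: 27.75
position: [0.227, 0.3921, 0.2114]
tool_rot: [[0.001, -0.211, 0.978], [0.002, 0.978, 0.211], [-1.0, 0.002, 0.001]]
ft_force: [-0.5, -0.2, 0.4]
grip_width: 0.0002
```

Run:
```python
from plan import *
plan(C(-.082,-.078,.12),np.degrees(cr[2]))
im=shot('scene','s14.png');shot('top','t14.png')
a=cv2.imread('pics/s14.png');b=cv2.imread('pics/t14.png')
cv2.imwrite('pics/s14c.png',cv2.resize(a[190:360,250:430],(634,600),interpolation=cv2.INTER_CUBIC))
cv2.imwrite('pics/t14c.png',cv2.resize(b[220:360,250:450],(800,560),interpolation=cv2.INTER_CUBIC))
```

```text
t 27.75 pos [0.227 0.392 0.211] F [-0.49 -0.17  0.42] w 0.0002 phi 12.16
 turn [ 0.006  0.001 -0.002] shift [ 1.829 -5.074  3.248] norm 6.3
```

View pics/s14c.png

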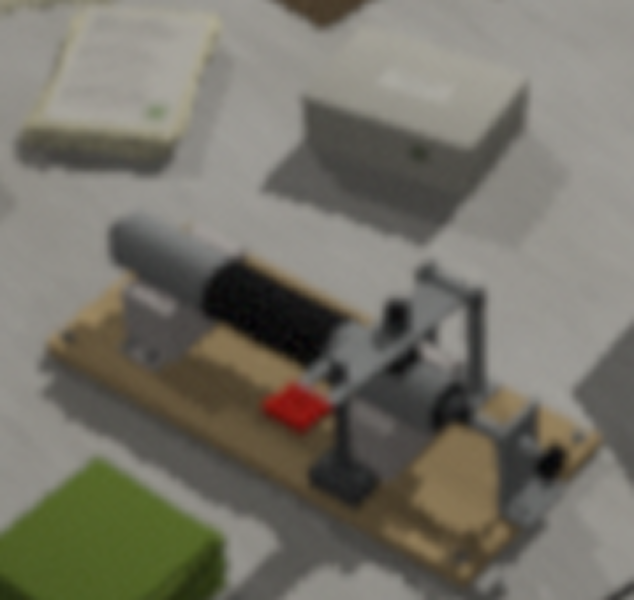

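View pics/t14c.png

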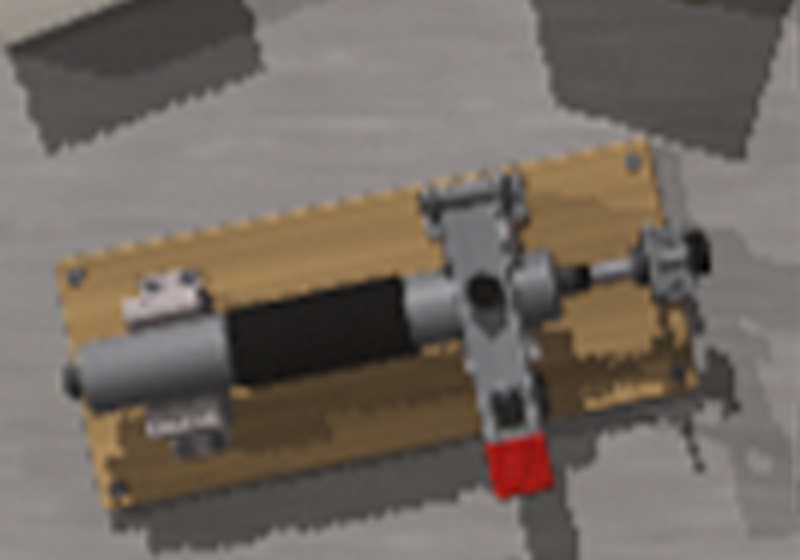

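```bash
python3 -c "
from rig import close_job; print(close_job())"
```

```text
the job is handed in; nothing more can be done
None
```

The roller is in both V-blocks with its end touching the sprung stop, and the strap is locked down over it. I handed the job in at about 28 s of the 72 s; no verdict is reported.

- **Laying and sliding:** Net upward force while laying was about 7 N at most. I slid the roller in 0.5 mm steps until the push reached 8.6 N. Free sliding friction was about 2.5 N, so I estimate about 6 N on the stop at most (limit 15 N). After I let go, the pictures still showed the end touching the tip. The sleeve lies between the blocks with about 9 mm to spare on the open side.
- **Strap:** I pressed the tab to about 6.5 N on average; force readings scatter by roughly 1 N and the highest was 7.3 N. On lifting, the tooth caught after about 3 mm. The tab still carried about 2.5 N just before that, which means roughly 6 to 7 N under the pad. That figure is an estimate from the lever ratio, as the pad force is not measured directly.
- **Last pictures:** They show the strap down on the tongue, the pad on the roller and the arm clear of everything. I never touched the coasters, the kraft box or the gift box.

Two readings disagreed slightly. The wrist and top cameras differed by about 2 mm on the cradle's position. I corrected the roller's sideways position in the V's by feel, about 1 mm.

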